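# Pin a rim lock under the bar of a sloping jig

### The job

Lay the rim lock flat on the sloping deck of the jig, its turn-knob facing out and the long side of its case resting across both pegs, about midway between them (its bolt may point to either side). Then swing the steel bar over it until the bar's eye is fully home in the fork, take the slim pin from the stand and push it through fork and eye until its collar seats, and let go of everything. Leave the stout pin, the padlock and the nut where they are.

Things in the scene. Friction and masses are not known exactly. Their poses are not given: they have to be found in the camera images.
- deck: sloping plywood deck of the jig, 195 mm up the slope, 230 mm wide, 16 mm thick, tilted 25 degrees with its upper face toward the robot; origin at the centre of that face, about 86 mm above the bench; x points up the slope (away from the robot), y across it to the left, z square out of the face. The jig is fixed to the bench
- lock_seat (a point): where the lock's case centre belongs: deck x = -18, y = 0, z = 12 mm. The two steel pegs, 12 mm in diameter and 16 mm high, stand just below it at deck x = -38, y = +50 and -50 mm; the lock lies with its long axis across the slope, touching their uphill side
- lock_case (a point): centre of the case of the loose zinc rim lock, 0.27 to 0.5 kg: case 28 mm (x) by 140 mm (y) by 24 mm (z, up as it lies on the bench). A bolt 12 mm wide sticks 28 mm out of its -y end; a round turn-knob, 24 mm in diameter, stands on its upper face 30 mm toward +y from this point, its top 25 mm above this point
- bar (a joint): angle of the steel swing bar (rad): 0 = eye home in the fork against its web, bar straight down the slope; grows as it swings out to the left (deck +y), at most 1.75. A point of the bar at distance r from the pivot lies at pivot + r * (-cos q, sin q, 0) in the deck's axes. Friction of 0.15 N m holds it where it is left
- bar_pivot (a point): the bar's pivot axis (along the deck's z) at the bar's mid-thickness: deck x = 78, y = -55, z = 49 mm. The bar is 22 mm wide and 10 mm thick, its upper face 54 mm above the deck; the pivot bolt stands 6 mm higher; the eye, 35 mm square with a 15 mm hole, is 156 mm from the pivot
- bar_knob (a point): middle of the black grip on the bar, a cylinder 16 mm in diameter and 34 mm high that stands square to the deck, 88 mm from the pivot; this point is 17 mm above the bar's upper face and 22 mm above the level of bar_pivot
- fork_mouth (a point): centre of the hole in the fork's upper face: deck x = -78, y = -55, z = 64 mm. The fork is two steel plates, 36 mm square and 8 mm thick (34 to 42 and 56 to 64 mm above the deck), joined by a web on the right (-y); their holes are 15 mm in diameter along the deck's z, in line with the bar's eye when it is home; 34 mm free below
- pin_knob (a point): middle of the knob of the slim pin: loose steel, 90 g, knob 20 mm in diameter, 28 mm high; z along the pin, away from its tip. Under the knob a collar 26 mm wide, 4 mm thick, then a 12 mm shank 46 mm long, its last 10 mm tapered to 6 mm. It hangs upright in a fixed wooden stand, 50 by 150 mm and 60 mm high, with two holes 80 mm apart
- pin_collar (a point): centre of the underside of the slim pin's collar (18 mm below pin_knob along the pin); z as pin_knob; lies on fork_mouth when the pin is seated
- stout_pin_knob (a point): middle of the knob of the other, stout pin in the stand: knob 32 mm in diameter, shank 16 mm, too thick for the fork; to be left alone
- padlock_mid (a point): middle of the body of a small brass padlock lying loose on the bench, 59 by 38 by 13 mm; to be left alone
- nut_mid (a point): middle of a large loose hexagon nut, 35 by 30 by 16 mm; to be left alone
Things that resemble listed ones, but are neither listed nor needed, are in the scene too. What is shaped like the part that bears pin_knob but green or red is not meant.

How it is judged (in metres and radians):
On the way, in this order (a step that is already met when the one before it is completed fails the run):
1. the lock lies flat on the deck, against both pegs (x of lock_case in the frame of deck between -0.026 and -0.006 m and y of lock_case in the frame of deck between -0.022 and 0.022 m and z of lock_case in the frame of deck between 0.006 and 0.018 m and angle between the y axis of lock_case and the y axis of deck, either way round below 0.15 rad and angle between the z axis of lock_case and the z axis of deck, either way round below 0.12 rad and angle between lock_case's own z axis and vertical below 0.8 rad), for 0.2 s.
2. with the lock in place, the bar is swung home into the fork (all of step 1 and value of joint bar below 0.03 rad), for 0.2 s.
3. the slim pin is through fork and eye and its collar is seated (all of step 2 and distance between pin_collar and fork_mouth below 0.005 m and angle between the z axis of pin_collar and the z axis of deck, either way round below 0.12 rad and z of pin_knob in the frame of deck above 0.07 m), for 0.2 s.
At the end, for the whole second after the job is handed in: Lock flat on the deck, knob out: case centre -26 to -6 mm in deck x, within 22 mm of midway, square within 0.15 rad. Bar within 0.03 rad of home. Slim pin collar within 5 mm of the fork mouth centre, pin within 0.12 rad of the hole axis (all of step 3); the robot touches nothing.
It fails at once if the stout pin was moved more than 30 mm (distance of stout_pin_knob from where it was at the start of the episode above 0.03 m).
It fails at once if the padlock was moved more than 30 mm (distance of padlock_mid from where it was at the start of the episode above 0.03 m).
It fails at once if the nut was moved more than 30 mm (distance of nut_mid from where it was at the start of the episode above 0.03 m).
It also fails if it takes over 72 s, if anything falls off the work surface, if the arm or the gripper's body presses on something with over 40 N, if the wrist force passes 120 N, or if a joint passes its speed limit or range.

### The arm

A 6-joint arm with a two-finger parallel gripper is mounted at the origin on a cart in front of the work surface, level with it; the furniture and walls round the work are solid. World frame = base frame: x ahead of the robot, y to its left, z up, the work surface at z = 0. Lengths are in m, angles in degrees, forces in N, time in s.
With the tool pointing down it reaches from about 0.35 to 0.875 m from the base axis. Payload 4.2 kg.
Tool frame: the origin (TCP) lies on the centre line of the jaws, within the pads' length; the fingertips stand 11 mm ahead of it and the grasp point (between the pads) lies 8 mm behind it; z points along the fingers, y is the line along which they close (so a half turn about z gives the same grasp; the last joint's range is limited). The gripper opens to 87 mm and grips with 3 to 60 N. Pads are 19 mm wide; open, the fingers measure 117 mm over their backs; the gripper's body (75 mm by 190 mm) begins 51 mm behind the grasp point.
Start: joints at [-58.006, 22.042, 0.453, 0, -68.411, -14.817], TCP at [0.185, -0.597, 0.213] pointing down, gripper open.
Joint ranges: [-179.83, 179.83], [-69.29, 118.12], [-61.27, 80.66], [-181.25, 117.63], [-171.15, -9.14], [-177.46, 177.46]. Speed limits (degrees/s): [159.86, 159.86, 180, 180, 180, 180].

### API

Orientations are given as a 3x3 rotation matrix whose columns are the frame's x, y, z axes.
In Python, from station import r gives the robot as it stands.
- The arm moves only by the tool servo_tool, never from a script. Its argument "commands" is a list that holds one entry, the list of rows, each a list of 7 numbers: the closure, from 0 (fully open) to 1 (shut), then the shift along the tool's x, y, z in mm, then the turn, a rotation vector about the tool's x, y, z in rad. In form: [[[claw, x, y, z, ax, ay, az], ...]]. A call has exactly 5 rows; each row is the pose to reach, as a shift and turn from the pose commanded when the call began, along the tool's axes at that moment; what a row does not reach only later rows make up. A row lasts 1/10 s, in which the tool goes at most 50 mm and 8.59 degrees, less where a joint would pass 70% of its speed; a pose out of reach is approached as far as the arm can. A call with a gripper value outside its range is refused whole. The fingers move at their own pace and stop on an object; the grip force is fixed at half the most. Time passes only in rows, so rows that repeat a pose let the fingers close, or fill a call up. It gives the time, the measured TCP pose, the force, the opening and the grip force at its end, in the units of the state.
- r.sense(): the state, without advancing time (a new reading comes with each control period).
- r.capture(name): name is "scene" or "side" or "wrist"; returns a dict with "pixels" (480x640x3 uint8, red, green, blue), "camera_matrix" (3x3 intrinsics, pixels), "R" (3x3) and "t" (3): a world point X has camera coordinates R X + t. Camera axes: x right, y down, z forward; pixel columns grow to the right and rows downward; lengths in m; the calibration is good to about 2 mm. A picture is of the moment at which its call begins. There is no depth.
- r.finish_job(): hands the job in; it is judged then, once.
The state is a dict: "time_s": time; "joints": joint angles; "joint_velocities": joint speeds; "effort": joint torques, N m; "tcp_pos": TCP position; "ee_rot": TCP orientation; "wrist_force": force on the tool from outside, world axes, zero at the start; "moment": the same for the moment, N m; "gripper_width": opening from 0.0 (shut) to 1.0 (fully open); "gripper_force": force on a finger pad.
Only numpy, scipy, OpenCV 4.12 (cv2) and the standard library are available. Lean on these libraries where they do the work, as an engineer would, in place of code of your own. Each camera call takes 0.05 s, during which the arm holds its last target. There are 200 camera calls.

## Working session

There is one attempt and no reset: what is moved stays moved. The work goes in short steps, Python scripts to look and compute and a tool call to move; the robot and the scene stay as the last step left them, time stands still between calls to the robot, and variables do not carry over. Pictures are saved under pics/ and viewed, at most 10 in all, crops included, and the job is handed in when it is done.

Besides the shell and the picture viewer there is one more tool, called after "Call:" as name(argument=value, ...) on one line, values as JSON. servo_tool: Moves the arm, as the interface text tells. Its arguments: {"type":"object","properties":{"commands":{"type":"array","items":{"type":"array","items":{"type":"array","items":{"type":"number"}}}}},"required":["commands"]}

```bash
mkdir -p pics; ls; python3 - <<'E'
from station import r
import cv2,pickle
s=r.sense();print({k:s[k] for k in('time_s','tcp_pos','ee_rot','gripper_width','wrist_force')})
d={}
for n in("scene","side","wrist"):
    c=r.capture(n);d[n]=c;cv2.imwrite(f"pics/{n}0.png",c["pixels"][:,:,::-1]);print(n,c["camera_matrix"],c["R"],c["t"])
pickle.dump(d,open("d0.pkl","wb"))
E
```

```text
pics
{'time_s': 0.0, 'tcp_pos': array([ 0.18440866, -0.59651371,  0.2116454 ]), 'ee_rot': array([[-9.55454692e-01, -2.95136833e-01, -7.62425930e-04],
       [-2.95137795e-01,  9.55452428e-01,  2.08292703e-03],
       [ 1.13713220e-04,  2.21516311e-03, -9.99997540e-01]]), 'gripper_width': 1.0021007242765487, 'wrist_force': array([ 0.05215623, -1.11808816,  0.38470246])}
scene [[602.02347163   0.         322.81446233]
 [  0.         602.02347163 243.09131798]
 [  0.           0.           1.        ]] [[ 0.64256784 -0.76599139 -0.01907258]
 [-0.35377619 -0.27450914 -0.89414045]
 [ 0.67966829  0.58129332 -0.44738026]] [-0.42070324  0.27325566  1.49302029]
side [[617.69185      0.         320.12658108]
 [  0.         617.69185    231.6150688 ]
 [  0.           0.           1.        ]] [[ 0.98344561 -0.17951872 -0.02465276]
 [-0.12446446 -0.57034705 -0.81191924]
 [ 0.13169408  0.8015468  -0.583249  ]] [-0.57868463  0.12956634  1.59421128]
wrist [[352.67850766   0.         320.90134183]
 [  0.         352.67850766 241.4976522 ]
 [  0.           0.           1.        ]] [[-2.94299013e-01  9.55712949e-01  9.22299513e-04]
 [ 9.23509368e-01  2.84133681e-01  2.57679061e-01]
 [ 2.46005159e-01  7.66864457e-02 -9.66230123e-01]] [ 0.62489687 -0.03068208  0.38814504]
```

View pics/scene0.png

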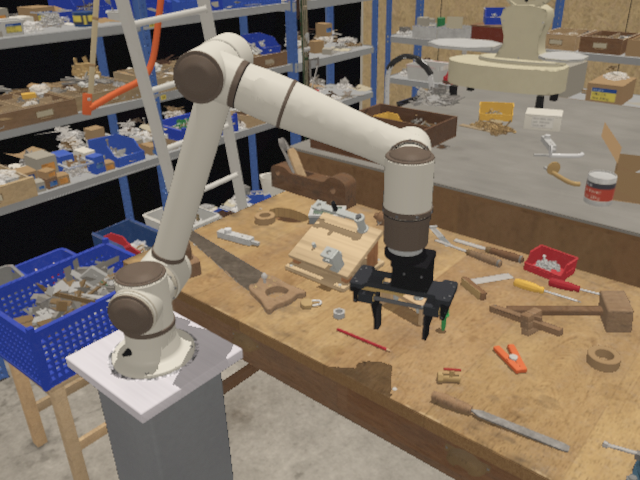

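View pics/side0.png

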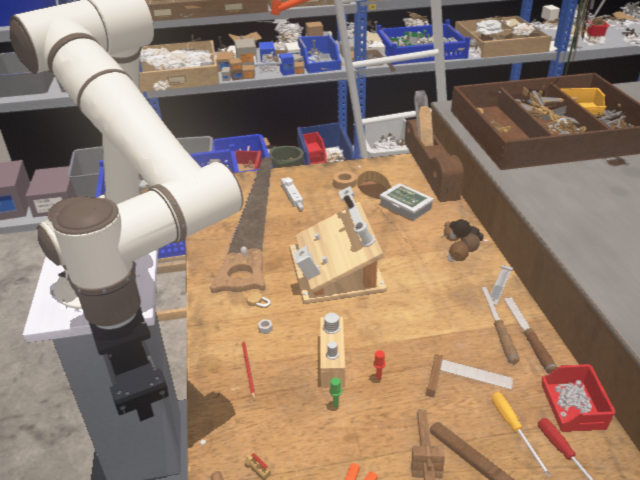

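The side view shows the jig near (338,255), the stand near (332,350) with two knobs, and a lock-like part at (291,193). The padlock is at (258,300) and the nut at (265,326). I'll enlarge.

```bash
python3 - <<'E'
import cv2
a=cv2.imread("pics/side0.png")
cv2.imwrite("pics/c1.png",cv2.resize(a[165:315,240:440],None,fx=4,fy=4,interpolation=cv2.INTER_CUBIC))
b=a[300:420,230:390]
s=cv2.imread("pics/scene0.png")[190:300,200:390]
b=cv2.resize(b,(400,300),interpolation=cv2.INTER_CUBIC)
cv2.imwrite("pics/c2.png",cv2.vconcat([cv2.copyMakeBorder(b,0,0,0,170,cv2.BORDER_CONSTANT),cv2.resize(s,(570,300),interpolation=cv2.INTER_CUBIC)][:2]) )
E
```

```text
(no output)
```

View pics/c1.png

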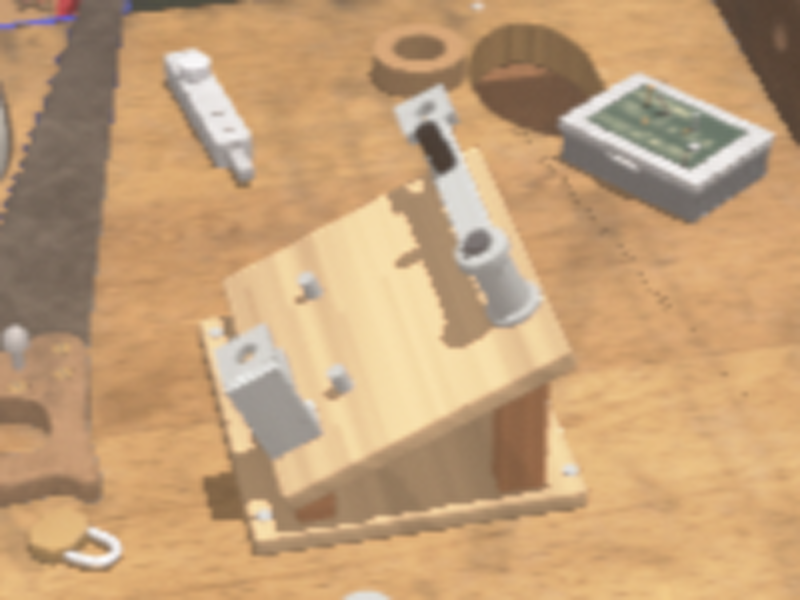

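View pics/c2.png

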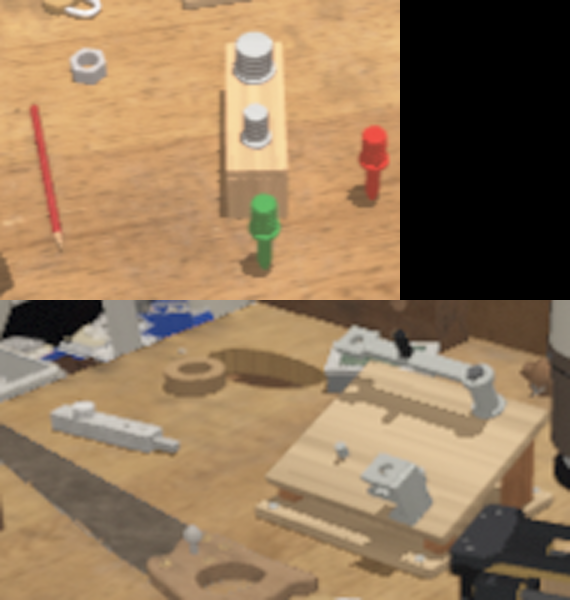

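The crops show these points:
- **c1:** fork hole (247,352), pivot bolt top (480,240), eye hole (430,104), peg tops (310,277) and (338,368), lock knob (193,62), bolt tip (245,175).
- **c2:** slim pin knob top (257,110), stout pin knob (254,42). The lock appears again in the scene half, with its knob at (85,408) and bolt tip at (178,446).

```bash
cat > h.py <<'E'
import numpy as np,pickle
from scipy.optimize import least_squares
from scipy.spatial.transform import Rotation as Ro
d=pickle.load(open("d0.pkl","rb"))
def proj(c,X):
    p=c["R"]@np.asarray(X)+c["t"];p=c["camera_matrix"]@p;return p[:2]/p[2]
def deckR(yaw): return (Ro.from_euler('z',yaw)*Ro.from_euler('y',-25,degrees=True)).as_matrix()
A=lambda x,y:("side",(240+x/4,165+y/4)); B=lambda x,y:("side",(230+x/2.5,300+y/2.5)); S=lambda x,y:("scene",(200+x/3,190+(y-300)/2.727))
def fit(obs,pose,x0):
    f=lambda p:np.concatenate([proj(d[c],pose(p,P))-uv for (c,uv),P in obs])
    s=least_squares(f,x0,loss='soft_l1');return s.x,f(s.x).reshape(-1,2).round(1)
E
python3 - <<'E'
from h import *
m=lambda *a:np.array(a)/1e3
ob=[(A(225,280),m(-97.5,115,0)),(A(475,150),m(97.5,115,0)),(A(287,497),m(-97.5,-115,0)),(A(575,358),m(97.5,-115,0)),(A(247,352),m(-78,-55,64)),(A(480,240),m(78,-55,60)),(A(310,277),m(-38,50,16)),(A(338,368),m(-38,-50,16)),(S(342,450),m(-38,50,16)),(S(387,466),m(-78,-55,64)),(S(482,372),m(78,-55,60))]
P=lambda p,X:np.array([p[0],p[1],.086+p[3]])+deckR(p[2])@X
x,e=fit(ob,P,[.6,0,0,0]);print("deck",x,np.degrees(x[2]),e.tolist())
g=lambda p,X:P(x,m(78,-55,54)+.156*np.array([-np.cos(p[0]),np.sin(p[0]),0]))
print("bar",fit([(A(430,104),None)],g,[1.3]))
L=lambda p,X:np.array([p[0],p[1],.012])+Ro.from_euler('z',p[2]).as_matrix()@X
lo=[(A(193,62),m(0,30,25)),(A(245,175),m(0,-98,0)),(S(85,408),m(0,30,25)),(S(178,446),m(0,-98,0))]
print("lock",fit(lo,L,[.6,.3,.3]))
for n,o,z in(("slim",B(257,110),.092),("stout",B(254,42),.092),("padlock",A(57,530),.01),("nut",B(89,58),.016)):
    print(n,fit([(o,None)],lambda p,X:np.array([p[0],p[1],z]),[.5,0]))
print("standtop",[fit([(B(*q),None)],lambda p,X:np.array([p[0],p[1],.06]),[.5,0])[0] for q in((227,42),(285,42),(287,170),(227,170))])
E
```

```text
deck [ 0.6186685  -0.08297635  0.00558281  0.00080419] 0.31987146941050754 [[-0.1, -0.2], [1.7, -1.4], [-0.8, 0.7], [-0.1, -1.6], [0.1, 0.6], [0.1, -0.1], [-0.2, 0.3], [0.2, 0.9], [0.2, -1.3], [0.2, 1.6], [-1.3, -0.2]]
bar (array([1.59277552]), array([[0.4, 1.1]]))
lock (array([0.55495168, 0.30137536, 0.15920167]), array([[ 0.2,  0.1],
       [ 0.4, -0.1],
       [-0.2,  0.1],
       [-0.2,  0.9]]))
slim (array([ 0.53936097, -0.42653659]), array([[ 0., -0.]]))
stout (array([ 0.55257105, -0.34718901]), array([[ 0., -0.]]))
padlock (array([ 0.39578569, -0.15673744]), array([[0., 0.]]))
nut (array([ 0.41313579, -0.25813052]), array([[0., 0.]]))
standtop [array([ 0.53503159, -0.30913706]), array([ 0.58579463, -0.31977046]), array([ 0.55585088, -0.46668576]), array([ 0.50793441, -0.45684107])]
```

```bash
cat > p.py <<'E'
from h import *
from station import r
DO=np.array([.6187,-.083,.0868]);DR=deckR(.0056)
def deck(*mm): return DO+DR@(np.array(mm)/1e3)
def yawR(deg,tilt=None):   # tool y at world yaw deg, pointing down
    y=np.array([np.cos(np.radians(deg)),np.sin(np.radians(deg)),0]);z=np.array([0,0,-1.]);return np.c_[np.cross(y,z),y,z]
def dR(y):   # tool z = -deck z, y given in deck axes
    z=-DR[:,2];y=DR@np.array(y,float);return np.c_[np.cross(y,z),y,z]
def plan(wps,step=.2,ang=.62,start=None,nd=0):
    s=r.sense();p,R=(s["tcp_pos"],s["ee_rot"]) if start is None else start
    print("t",s["time_s"],"now",p.round(4),"w",round(s["gripper_width"],3),"F",s["wrist_force"].round(1))
    for q,Q in wps:
        n=int(max(np.ceil(np.linalg.norm(q-p)/step),np.ceil(np.linalg.norm(Ro.from_matrix(R.T@Q).as_rotvec())/ang),1))
        for k in range(n):
            f=1/(n-k);sh=(R.T@((q-p)*f)*1e3).round(nd);rv=(Ro.from_matrix(R.T@Q).as_rotvec()*f).round(3)
            p=p+R@sh/1e3;R=R@Ro.from_rotvec(rv).as_matrix();print(" ",sh.tolist(),rv.tolist(),"->",p.round(3))
E
python3 - <<'E'
from p import *
a=np.array
plan([(a([.42,-.40,.30]),yawR(125)),(a([.43,.1,.30]),yawR(170)),(a([.556,.2965,.14]),yawR(189.1)),(a([.556,.2965,.014]),yawR(189.1))])
E
```

```text
t 0.15 now [ 0.1845 -0.5967  0.2119] w 1.003 F [-0.5 -0.8 -0.3]
  [-142.0, 59.0, -44.0] [0.001, 0.0, -0.156] -> [ 0.303 -0.498  0.256]
  [-149.0, 37.0, -44.0] [0.001, 0.0, -0.155] -> [ 0.42 -0.4   0.3 ]
  [-98.0, 135.0, -0.0] [-0.0, -0.0, -0.262] -> [ 0.423 -0.233  0.3  ]
  [-130.0, 104.0, -0.0] [-0.0, -0.0, -0.262] -> [ 0.427 -0.066  0.3  ]
  [-152.0, 68.0, -0.0] [-0.0, -0.0, -0.262] -> [0.43 0.1  0.3 ]
  [-108.0, -45.0, 80.0] [-0.0, -0.0, -0.166] -> [0.493 0.199 0.22 ]
  [-98.0, -63.0, 80.0] [-0.0, -0.0, -0.167] -> [0.556 0.296 0.14 ]
  [-1.0, 0.0, 126.0] [-0.0, -0.0, 0.0] -> [0.556 0.297 0.014]
```

Call:
servo_tool(commands=[[[0.3,-35,15,-11,0,0,-0.04],[0.3,-71,30,-22,0,0,-0.08],[0.3,-107,44,-33,0,0,-0.12],[0.3,-142,59,-44,0,0,-0.156],[0.3,-142,59,-44,0,0,-0.156]]])

```text
time_s: 0.65
tcp_pos: [0.3061, -0.4971, 0.2585]
ee_rot: [[-0.895, -0.445, 0.003], [-0.445, 0.895, -0.002], [-0.001, -0.003, -1.0]]
wrist_force: [-0.2, -0.2, -0.0]
gripper_width: 0.716
gripper_force: 0.0
```

Call:
servo_tool(commands=[[[0.3,-37,9,-11,0,0,-0.04],[0.3,-75,18,-22,0,0,-0.08],[0.3,-112,28,-33,0,0,-0.12],[0.3,-149,37,-44,0,0,-0.155],[0.3,-149,37,-44,0,0,-0.155]]])

```text
time_s: 1.15
tcp_pos: [0.4232, -0.3985, 0.3017]
ee_rot: [[-0.817, -0.577, 0.002], [-0.577, 0.817, -0.001], [-0.001, -0.002, -1.0]]
wrist_force: [0.1, -0.4, -0.2]
gripper_width: 0.699
gripper_force: 0.0
```

Call:
servo_tool(commands=[[[0.3,-24,34,0,0,0,-0.065],[0.3,-49,68,0,0,0,-0.13],[0.3,-73,101,0,0,0,-0.2],[0.3,-98,135,0,0,0,-0.262],[0.3,-98,135,0,0,0,-0.262]]])

```text
time_s: 1.65
tcp_pos: [0.4223, -0.2305, 0.3007]
ee_rot: [[-0.639, -0.769, -0.0], [-0.769, 0.639, 0.001], [-0.001, 0.001, -1.0]]
wrist_force: [1.3, -0.9, 0.9]
gripper_width: 0.698
gripper_force: 0.0
```

Call:
servo_tool(commands=[[[0.3,-32,26,0,0,0,-0.065],[0.3,-65,52,0,0,0,-0.13],[0.3,-97,78,0,0,0,-0.2],[0.3,-130,104,0,0,0,-0.262],[0.3,-130,104,0,0,0,-0.262]]])

```text
time_s: 2.15
tcp_pos: [0.427, -0.0644, 0.3005]
ee_rot: [[-0.418, -0.908, -0.0], [-0.908, 0.418, 0.001], [-0.0, 0.0, -1.0]]
wrist_force: [0.6, -0.8, 0.8]
gripper_width: 0.699
gripper_force: 0.0
```

Call:
servo_tool(commands=[[[0.3,-38,17,0,0,0,-0.065],[0.3,-76,34,0,0,0,-0.13],[0.3,-114,51,0,0,0,-0.2],[0.3,-152,68,0,0,0,-0.262],[0.3,-152,68,0,0,0,-0.262]]])

```text
time_s: 2.65
tcp_pos: [0.4302, 0.1018, 0.3]
ee_rot: [[-0.17, -0.985, -0.001], [-0.985, 0.17, -0.0], [0.0, 0.001, -1.0]]
wrist_force: [0.5, 0.2, -0.2]
gripper_width: 0.702
gripper_force: 0.0
```

Call:
servo_tool(commands=[[[0.3,-27,-11,20,0,0,-0.04],[0.3,-54,-22,40,0,0,-0.08],[0.3,-81,-34,60,0,0,-0.12],[0.3,-108,-45,80,0,0,-0.166],[0.3,-108,-45,80,0,0,-0.166]]])

```text
time_s: 3.15
tcp_pos: [0.4932, 0.1977, 0.2163]
ee_rot: [[-0.009, -1.0, -0.006], [-1.0, 0.01, -0.004], [0.004, 0.006, -1.0]]
wrist_force: [0.1, 0.1, -0.4]
gripper_width: 0.702
gripper_force: 0.0
```

Call:
servo_tool(commands=[[[0.3,-25,-16,20,0,0,-0.04],[0.3,-49,-31,40,0,0,-0.08],[0.3,-73,-47,60,0,0,-0.12],[0.3,-98,-63,80,0,0,-0.167],[0.3,-98,-63,80,0,0,-0.167]]])

```text
time_s: 3.65
tcp_pos: [0.5571, 0.2949, 0.1364]
ee_rot: [[0.157, -0.988, -0.005], [-0.988, -0.157, -0.004], [0.003, 0.005, -1.0]]
wrist_force: [-1.4, -0.8, -0.4]
gripper_width: 0.695
gripper_force: 0.0
```

```bash
python3 - <<'E'
from p import *
import cv2
c=r.capture("wrist");cv2.imwrite("pics/w1.png",c["pixels"][:,:,::-1])
L=np.array([.555,.3014,.012]);Q=Ro.from_euler('z',.159).as_matrix()
for q in ([0,.03,.025],[0,-.098,0],[.014,-.07,.012],[-.014,-.07,.012]): print(q,proj(c,L+Q@q).round(0))
plan([(np.array([.556,.2965,.014]),yawR(189.1))],nd=1)
c2=r.capture("scene");cv2.imwrite("pics/s1.png",c2["pixels"][:,:,::-1])
E
```

```text
[0, 0.03, 0.025] [321. 284.]
[0, -0.098, 0] [320. 122.]
[0.014, -0.07, 0.012] [303. 158.]
[-0.014, -0.07, 0.012] [338. 158.]
t 3.7 now [0.5568 0.2942 0.1383] w 0.702 F [ 0.7 -0.9  0.4]
  [-2.8, -0.0, 124.3] [0.004, -0.003, -0.002] -> [0.556 0.297 0.014]
```

View pics/w1.png

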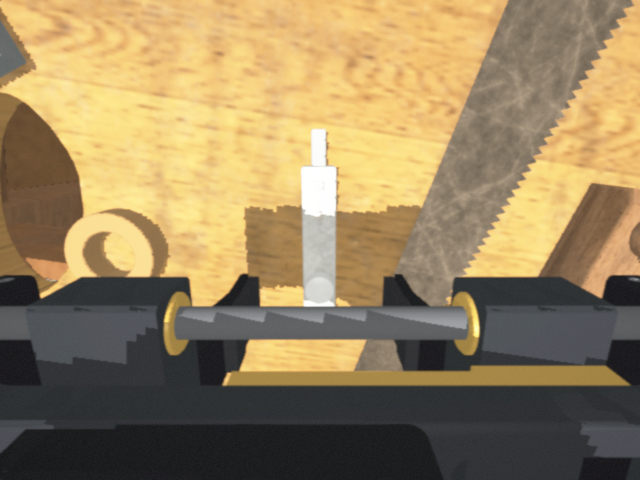

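The wrist view shows the lock centred between the fingers in column 319, about 5 mm further toward +y than predicted: knob at (319,290), bolt tip at (319,130). I'll shift 3–4 mm and grasp.

Call:
servo_tool(commands=[[[0.3,-6,0,30,0,0,0],[0.3,-6,0,60,0,0,0],[0.3,-6,0,90,0,0,0],[0.3,-6,0,110,0,0,0],[0.3,-6,0,124,0.004,-0.003,0]]])

```text
time_s: 4.25
tcp_pos: [0.5555, 0.2998, 0.0167]
ee_rot: [[0.156, -0.988, 0.003], [-0.988, -0.156, 0.003], [-0.003, -0.004, -1.0]]
wrist_force: [-0.8, -0.4, 0.5]
gripper_width: 0.702
gripper_force: 0.0
```

Call:
servo_tool(commands=[[[0.3,0,0,0,0,0,0],[0.9,0,0,0,0,0,0],[0.9,0,0,0,0,0,0],[0.9,0,0,0,0,0,0],[0.9,0,0,0,0,0,0]]])

```text
time_s: 4.75
tcp_pos: [0.5559, 0.302, 0.0178]
ee_rot: [[0.158, -0.987, 0.005], [-0.987, -0.158, 0.005], [-0.004, -0.005, -1.0]]
wrist_force: [-0.1, -0.0, 0.4]
gripper_width: 0.421
gripper_force: 0.0
```

Call:
servo_tool(commands=[[[0.9,0,0,0,0,0,0],[0.9,0,0,-10,0,0,0],[0.9,0,0,-40,0,0,0],[0.9,0,0,-70,0,0,0],[0.9,0,0,-100,0,0,0]]])

```text
time_s: 5.25
tcp_pos: [0.5551, 0.3014, 0.1186]
ee_rot: [[0.159, -0.987, 0.004], [-0.987, -0.159, 0.004], [-0.003, -0.004, -1.0]]
wrist_force: [-0.3, 0.1, -0.8]
gripper_width: 0.106
gripper_force: 0.0
```

```bash
python3 - <<'E'
from p import *
import cv2
c=r.capture("wrist");cv2.imwrite("pics/w2.png",c["pixels"][:,:,::-1])
s=r.sense();T=s["tcp_pos"];R=s["ee_rot"]
for y in(0,3,5,8): # lock centre offset toward +lock y from TCP ; lock y = -tool x
  f=lambda q:proj(c,T+R@(np.array([-(y+q[0]),0,-q[1]-(-.001e3))])/1e3)).round(0) if 0 else proj(c,T+R@np.array([-(y+q[0])/1e3,0,-(q[1]-2)/1e3])).round(0)
  print(y,f((30,25)),f((-98,0)),f((-70,12)))
plan([(np.array([.50,.16,.32]),dR([-1,0,0])),(deck(-16,-17,120),dR([-1,0,0])),(deck(-16,-17,45),dR([-1,0,0])),(deck(-16,-17,15),dR([-1,0,0]))],step=.15,ang=.4)
E
```

```text
File "<stdin>", line 6
    f=lambda q:proj(c,T+R@(np.array([-(y+q[0]),0,-q[1]-(-.001e3))])/1e3)).round(0) if 0 else proj(c,T+R@np.array([-(y+q[0])/1e3,0,-(q[1]-2)/1e3])).round(0)
                                                                ^
SyntaxError: closing parenthesis ')' does not match opening parenthesis '['
```

The fingers were slower than the lift, so they closed empty. I'll reopen and look again.

Call:
servo_tool(commands=[[[0.35,0,0,-30,0,0,0],[0.35,0,0,-30,0,0,0],[0.35,0,0,-30,0,0,0],[0.35,0,0,-30,0,0,0],[0.35,0,0,-30,0,0,0]]])

```text
time_s: 5.75
tcp_pos: [0.5544, 0.3008, 0.1454]
ee_rot: [[0.158, -0.987, 0.001], [-0.987, -0.158, 0.002], [-0.002, -0.002, -1.0]]
wrist_force: [-0.1, 0.3, 0.0]
gripper_width: 0.475
gripper_force: 0.0
```

```bash
python3 - <<'E'
from p import *
import cv2
c=r.capture("wrist");cv2.imwrite("pics/w2.png",c["pixels"][:,:,::-1]);d["w"]=c
pickle.dump(d,open("d0.pkl","wb"))
L=np.array([.554,.3065,.012]);Q=Ro.from_euler('z',.159).as_matrix()
for q in ([0,.03,.025],[0,-.098,0],[.014,-.07,.012],[-.014,-.07,.012]): print(q,proj(c,L+Q@q).round(0))
s=r.sense();print(s["tcp_pos"],s["gripper_width"])
E
```

```text
[0, 0.03, 0.025] [320. 278.]
[0, -0.098, 0] [320. 120.]
[0.014, -0.07, 0.012] [302. 156.]
[-0.014, -0.07, 0.012] [337. 156.]
[0.5545178  0.3008584  0.14549699] 0.5262429498333003
```

View pics/w2.png

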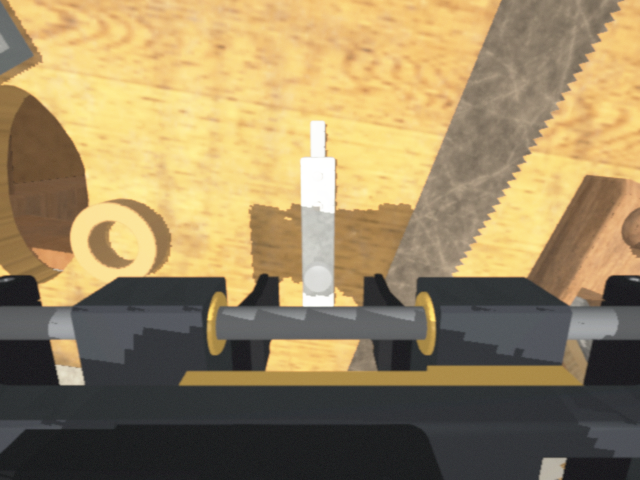

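The lock is undisturbed: bolt tip (318,121) and knob (318,280) match centre (0.554,0.307). I'll regrasp and allow the fingers more time.

Call:
servo_tool(commands=[[[0.4,0,0,40,0,0,0],[0.4,0,0,80,0,0,0],[0.4,0,0,110,0,0,0],[0.4,0,0,125,0,0,0],[0.4,0,0,131,0,0,0]]])

```text
time_s: 6.3
tcp_pos: [0.5541, 0.3005, 0.0126]
ee_rot: [[0.158, -0.987, -0.001], [-0.987, -0.158, -0.0], [0.0, 0.001, -1.0]]
wrist_force: [-0.1, -0.5, -0.6]
gripper_width: 0.599
gripper_force: 0.0
```

Call:
servo_tool(commands=[[[0.95,0,0,0,0,0,0],[0.95,0,0,0,0,0,0],[0.95,0,0,0,0,0,0],[0.95,0,0,0,0,0,0],[0.95,0,0,0,0,0,0]]])

```text
time_s: 6.8
tcp_pos: [0.5558, 0.302, 0.0166]
ee_rot: [[0.158, -0.987, 0.005], [-0.987, -0.158, 0.005], [-0.004, -0.005, -1.0]]
wrist_force: [-1.0, 0.3, -0.4]
gripper_width: 0.228
gripper_force: 0.0
```

Call:
servo_tool(commands=[[[0.95,0,0,0,0,0,0],[0.95,0,0,0,0,0,0],[0.95,0,0,0,0,0,0],[0.95,0,0,0,0,0,0],[0.95,0,0,0,0,0,0]]])

```text
time_s: 7.3
tcp_pos: [0.5554, 0.3017, 0.0157]
ee_rot: [[0.158, -0.987, 0.003], [-0.987, -0.158, 0.003], [-0.003, -0.004, -1.0]]
wrist_force: [0.1, -0.7, 0.4]
gripper_width: 0.052
gripper_force: 0.0
```

Call:
servo_tool(commands=[[[0.95,0,0,-10,0,0,0],[0.95,0,0,-30,0,0,0],[0.95,0,0,-60,0,0,0],[0.95,0,0,-90,0,0,0],[0.95,0,0,-120,0,0,0]]])

```text
time_s: 7.8
tcp_pos: [0.5551, 0.3012, 0.1378]
ee_rot: [[0.158, -0.987, 0.004], [-0.987, -0.158, 0.004], [-0.003, -0.005, -1.0]]
wrist_force: [-0.2, 0.8, -0.8]
gripper_width: 0.052
gripper_force: 0.0
```

```bash
python3 - <<'E'
from p import *
s=r.sense();print(s["gripper_force"],s["ee_rot"].round(3).tolist())
plan([(np.array([.50,.16,.32]),dR([-1,0,0])),(deck(-16,-17,120),dR([-1,0,0])),(deck(-16,-17,45),dR([-1,0,0])),(deck(-16,-17,15),dR([-1,0,0]))],step=.15,ang=.4)
E
```

```text
0.0 [[0.158, -0.987, 0.004], [-0.987, -0.158, 0.004], [-0.003, -0.005, -1.0]]
t 7.8 now [0.5551 0.3012 0.1378] w 0.052 F [-0.2  0.8 -0.8]
  [65.0, 38.0, -91.0] [0.216, 0.018, 0.075] -> [0.527 0.231 0.228]
  [69.0, 12.0, -96.0] [0.215, 0.019, 0.075] -> [0.501 0.16  0.32 ]
  [130.0, 4.0, 70.0] [0.0, 0.0, 0.0] -> [0.527 0.03  0.255]
  [130.0, 5.0, 71.0] [0.0, 0.0, 0.0] -> [ 0.553 -0.1    0.188]
  [0.0, -0.0, 75.0] [0.0, 0.0, 0.0] -> [ 0.585 -0.1    0.12 ]
  [0.0, -0.0, 30.0] [0.0, 0.0, 0.0] -> [ 0.598 -0.1    0.093]
```

The fingers closed on nothing again. I'll make one composite picture to see why.

```bash
python3 - <<'E'
from p import *
import cv2
o=[]
C={n:r.capture(n) for n in("wrist","side","scene")}
pickle.dump(C,open("d1.pkl","wb"))
im={n:C[n]["pixels"][:,:,::-1] for n in C}
rs=lambda a,w,h:cv2.resize(a,(w,h),interpolation=cv2.INTER_CUBIC)
top=cv2.hconcat([rs(im["wrist"],400,300),rs(im["side"][140:290,200:400],400,300)])
bot=cv2.hconcat([rs(im["scene"][150:300,180:380],400,300),rs(im["side"],400,300)])
cv2.imwrite("pics/m1.png",cv2.vconcat([top,bot]))
s=r.sense();T=s["tcp_pos"];R=s["ee_rot"]
print("tcp px",[proj(C[n],T).round(0).tolist() for n in C], "tip",[proj(C[n],T+.011*R[:,2]).round(0).tolist() for n in C],"below",[proj(C[n],[T[0],T[1],.012]).round(0).tolist() for n in C])
E
```

```text
tcp px [[317.0, 292.0], [290.0, 156.0], [233.0, 203.0]] tip [[317.0, 284.0], [290.0, 159.0], [233.0, 206.0]] below [[319.0, 233.0], [292.0, 192.0], [236.0, 238.0]]
```

View pics/m1.png

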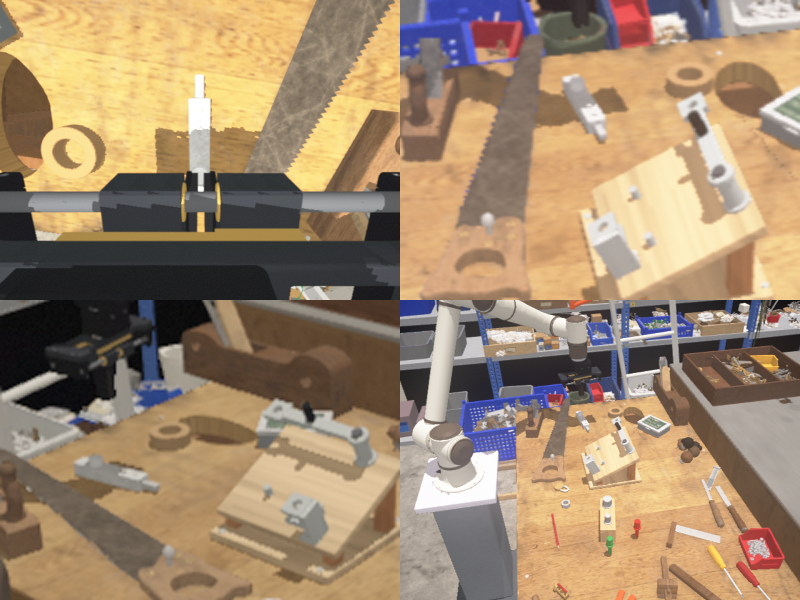

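The lock hasn't moved and lies right under the TCP, so the tips may be higher than I think. I'll lower the shut fingers over the lock and watch for contact.

Call:
servo_tool(commands=[[[0.95,0,0,30,0,0,0],[0.95,0,0,60,0,0,0],[0.95,0,0,80,0,0,0],[0.95,0,0,90,0,0,0],[0.95,0,0,90,0,0,0]]])

```text
time_s: 8.45
tcp_pos: [0.5543, 0.3007, 0.0437]
ee_rot: [[0.158, -0.987, 0.0], [-0.987, -0.158, 0.001], [-0.001, -0.0, -1.0]]
wrist_force: [-0.0, -0.0, -0.0]
gripper_width: 0.049
gripper_force: 0.0
```

```bash
python3 - <<'E'
from p import *
import cv2
C={n:r.capture(n) for n in("wrist","side","scene")}
im={n:C[n]["pixels"][:,:,::-1] for n in C}
s=r.sense();T=s["tcp_pos"];R=s["ee_rot"];print(T,s["wrist_force"])
t=T+.011*R[:,2];o=[]
for n in("side","scene"):
    u=proj(C[n],t);print(n,u);x,y=u.round().astype(int)
    a=im[n][y-50:y+25,x-50:x+50].copy();a=cv2.resize(a,(400,300),interpolation=cv2.INTER_CUBIC)
    cv2.drawMarker(a,(202,202),(0,0,255),cv2.MARKER_CROSS,12,1);o.append(a)
cv2.imwrite("pics/m2.png",cv2.hconcat(o))
E
```

```text
[0.55609973 0.30216399 0.04685078] [ 0.09263258  0.41618347 -0.1782862 ]
side [291.71661263 185.46063439]
scene [235.20444601 231.67255411]
```

View pics/m2.png

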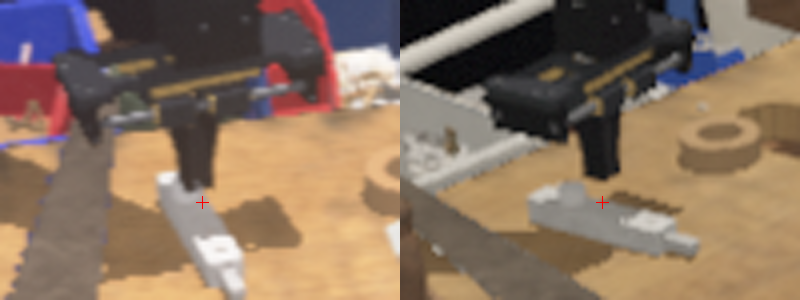

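The fingers end about 15–20 mm higher than the described tip (marked by the cross). I'll reopen and go down in small steps with the force in view.

Call:
servo_tool(commands=[[[0.35,0,0,-5,0,0,0],[0.35,0,0,-5,0,0,0],[0.35,0,0,-5,0,0,0],[0.35,0,0,-5,0,0,0],[0.35,0,0,-5,0,0,0]]])

```text
time_s: 9.1
tcp_pos: [0.5553, 0.3016, 0.0508]
ee_rot: [[0.158, -0.987, 0.003], [-0.987, -0.158, 0.004], [-0.003, -0.004, -1.0]]
wrist_force: [0.7, 0.4, -0.2]
gripper_width: 0.417
gripper_force: 0.0
```

Call:
servo_tool(commands=[[[0.35,0,0,15,0,0,0],[0.35,0,0,26,0,0,0],[0.35,0,0,32,0,0,0],[0.35,0,0,35,0,0,0],[0.35,0,0,35,0,0,0]]])

```text
time_s: 9.6
tcp_pos: [0.5553, 0.3016, 0.0152]
ee_rot: [[0.158, -0.987, 0.003], [-0.987, -0.158, 0.003], [-0.002, -0.003, -1.0]]
wrist_force: [0.7, -0.3, 0.5]
gripper_width: 0.648
gripper_force: 0.0
```

Call:
servo_tool(commands=[[[0.35,0,0,1,0,0,0],[0.35,0,0,2,0,0,0],[0.35,0,0,3,0,0,0],[0.35,0,0,4,0,0,0],[0.35,0,0,4,0,0,0]]])

```text
time_s: 10.1
tcp_pos: [0.5554, 0.3017, 0.0117]
ee_rot: [[0.158, -0.987, 0.003], [-0.987, -0.158, 0.004], [-0.003, -0.004, -1.0]]
wrist_force: [-0.2, 0.2, -0.3]
gripper_width: 0.648
gripper_force: 0.0
```

Call:
servo_tool(commands=[[[0.35,0,0,1,0,0,0],[0.35,0,0,2,0,0,0],[0.35,0,0,3,0,0,0],[0.35,0,0,4,0,0,0],[0.35,0,0,4,0,0,0]]])

```text
time_s: 10.6
tcp_pos: [0.5554, 0.3017, 0.0075]
ee_rot: [[0.158, -0.987, 0.003], [-0.987, -0.158, 0.003], [-0.003, -0.004, -1.0]]
wrist_force: [-0.1, -0.1, -0.6]
gripper_width: 0.65
gripper_force: 0.0
```

Call:
servo_tool(commands=[[[0.35,0,0,1,0,0,0],[0.35,0,0,2,0,0,0],[0.35,0,0,3,0,0,0],[0.35,0,0,4,0,0,0],[0.35,0,0,4,0,0,0]]])

```text
time_s: 11.1
tcp_pos: [0.5554, 0.3017, 0.0035]
ee_rot: [[0.158, -0.987, 0.003], [-0.987, -0.158, 0.003], [-0.003, -0.004, -1.0]]
wrist_force: [-0.0, 1.1, -0.1]
gripper_width: 0.648
gripper_force: 0.0
```

Call:
servo_tool(commands=[[[0.35,0,0,1,0,0,0],[0.35,0,0,2,0,0,0],[0.35,0,0,3,0,0,0],[0.35,0,0,4,0,0,0],[0.35,0,0,4,0,0,0]]])

```text
time_s: 11.6
tcp_pos: [0.5554, 0.3017, -0.0005]
ee_rot: [[0.158, -0.987, 0.003], [-0.987, -0.158, 0.003], [-0.003, -0.004, -1.0]]
wrist_force: [0.8, -0.9, -0.1]
gripper_width: 0.647
gripper_force: 0.0
```

Call:
servo_tool(commands=[[[0.35,0,0,1,0,0,0],[0.35,0,0,2,0,0,0],[0.35,0,0,2,0,0,0],[0.35,0,0,3,0,0,0],[0.35,0,0,3,0,0,0]]])

```text
time_s: 12.1
tcp_pos: [0.5555, 0.3018, -0.0034]
ee_rot: [[0.158, -0.987, 0.003], [-0.987, -0.158, 0.004], [-0.003, -0.004, -1.0]]
wrist_force: [-0.1, -0.4, -0.1]
gripper_width: 0.648
gripper_force: 0.0
```

Call:
servo_tool(commands=[[[0.7,0,0,0,0,0,0],[0.9,0,0,0,0,0,0],[0.9,0,0,0,0,0,0],[0.9,0,0,0,0,0,0],[0.9,0,0,0,0,0,0]]])

```text
time_s: 12.6
tcp_pos: [0.556, 0.302, -0.0031]
ee_rot: [[0.158, -0.987, 0.004], [-0.987, -0.158, 0.004], [-0.003, -0.005, -1.0]]
wrist_force: [1.5, -0.1, -0.3]
gripper_width: 0.32
gripper_force: 30.0
```

Call:
servo_tool(commands=[[[0.9,0,0,0,0,0,0],[0.9,0,0,0,0,0,0],[0.9,0,0,0,0,0,0],[0.9,0,0,0,0,0,0],[0.9,0,0,0,0,0,0]]])

```text
time_s: 13.1
tcp_pos: [0.5558, 0.302, -0.0031]
ee_rot: [[0.158, -0.987, 0.004], [-0.987, -0.158, 0.004], [-0.003, -0.005, -1.0]]
wrist_force: [1.9, 0.4, -0.3]
gripper_width: 0.318
gripper_force: 30.0
```

Gripped at 28 mm. The real tool is about 19 mm shorter than described. I'll lift and use the wrist-camera data to check whether the offset is tool-fixed.

Call:
servo_tool(commands=[[[0.9,0,0,-5,0,0,0],[0.9,0,0,-20,0,0,0],[0.9,0,0,-50,0,0,0],[0.9,0,0,-80,0,0,0],[0.9,0,0,-110,0,0,0]]])

```text
time_s: 13.6
tcp_pos: [0.5543, 0.3009, 0.1083]
ee_rot: [[0.158, -0.987, 0.002], [-0.987, -0.158, 0.003], [-0.002, -0.002, -1.0]]
wrist_force: [0.2, 0.3, -3.2]
gripper_width: 0.316
gripper_force: 30.0
```

```bash
python3 - <<'E'
from p import *
c=d["w"]; m=lambda *a:np.array(a)/1e3
ob=[(("w",(318,121)),m(0,-98,0)),(("w",(318,280)),m(0,30,25)),(("w",(302,158)),m(14,-70,12)),(("w",(335,158)),m(-14,-70,12))]
L=lambda p,X:np.array([p[0],p[1],.012+p[3]])+Ro.from_euler('z',p[2]).as_matrix()@X
print(fit(ob,L,[.55,.3,.16,0]))
s=r.sense();print(s["joints"],s["gripper_width"],s["gripper_force"])
plan([(np.array([.50,.17,.30]),dR([-1,0,0])),(deck(-16,-17,120),dR([-1,0,0]))],step=.15,ang=.4)
E
```

```text
(array([5.55136806e-01, 3.08052233e-01, 1.56494027e-01, 3.22278768e-04]), array([[ 0.2,  1. ],
       [ 0.1,  0. ],
       [-1.3, -0.4],
       [ 0.5, -0.4]]))
[ 4.31555394e+01  2.74523082e+01 -6.77697017e+00 -4.43110097e-02
 -5.55764959e+01 -3.40256994e+01] 0.31601709415353413 29.998644590377808
t 13.6 now [0.5543 0.3009 0.1083] w 0.316 F [ 0.2  0.3 -3.2]
  [60.0, 37.0, -96.0] [0.217, 0.018, 0.075] -> [0.527 0.236 0.204]
  [64.0, 11.0, -100.0] [0.216, 0.018, 0.075] -> [0.5  0.17 0.3 ]
  [135.0, -0.0, 61.0] [0.0, 0.0, 0.0] -> [0.526 0.035 0.244]
  [135.0, -0.0, 62.0] [0.0, 0.0, 0.0] -> [ 0.553 -0.1    0.188]
```

The offset is tool-fixed: the camera height fits within about 1 mm, so the whole gripper sits about 19 mm behind the reported TCP. I'll carry the lock over the deck and check against the deck features in the wrist view.

Call:
servo_tool(commands=[[[0.9,10,6,-16,0.03,0,0.01],[0.9,25,15,-40,0.08,0.01,0.03],[0.9,40,25,-64,0.14,0.01,0.05],[0.9,52,32,-83,0.19,0.02,0.065],[0.9,60,37,-96,0.217,0.018,0.075]]])

```text
time_s: 14.1
tcp_pos: [0.526, 0.2343, 0.2042]
ee_rot: [[0.082, -0.972, 0.22], [-0.997, -0.081, 0.012], [0.007, -0.221, -0.975]]
wrist_force: [-0.1, 0.3, -2.7]
gripper_width: 0.32
gripper_force: 30.0
```

Call:
servo_tool(commands=[[[0.9,12,2,-20,0.04,0,0.015],[0.9,28,5,-44,0.09,0.01,0.03],[0.9,42,7,-66,0.14,0.01,0.05],[0.9,55,9,-86,0.19,0.02,0.065],[0.9,64,11,-100,0.216,0.018,0.075]]])

```text
time_s: 14.6
tcp_pos: [0.4986, 0.168, 0.2991]
ee_rot: [[0.005, -0.905, 0.425], [-1.0, -0.004, 0.002], [-0.0, -0.425, -0.905]]
wrist_force: [1.2, 0.1, -3.9]
gripper_width: 0.315
gripper_force: 30.0
```

Call:
servo_tool(commands=[[[0.9,25,0,11,0,0,0],[0.9,55,0,25,0,0,0],[0.9,85,0,38,0,0,0],[0.9,112,0,51,0,0,0],[0.9,135,0,61,0,0,0]]])

```text
time_s: 15.1
tcp_pos: [0.5253, 0.0329, 0.2417]
ee_rot: [[0.004, -0.907, 0.421], [-1.0, -0.004, 0.001], [0.0, -0.421, -0.907]]
wrist_force: [-0.1, 0.1, -3.1]
gripper_width: 0.318
gripper_force: 30.0
```

```bash
python3 - <<'E'
from p import *
plan([(deck(-16,-15,85),dR([-1,0,0]))],step=.18,nd=0)
E
```

```text
t 15.1 now [0.5253 0.0329 0.2417] w 0.318 F [-0.1  0.1 -3.1]
  [131.0, -3.0, 95.0] [0.001, -0.001, -0.001] -> [ 0.569 -0.098  0.157]
```

Call:
servo_tool(commands=[[[0.9,40,-1,20,0,0,0],[0.9,75,-2,45,0,0,0],[0.9,105,-3,70,0,0,0],[0.9,122,-3,86,0,0,0],[0.9,131,-3,95,0,0,0]]])

```text
time_s: 15.6
tcp_pos: [0.5689, -0.0975, 0.1558]
ee_rot: [[0.003, -0.908, 0.419], [-1.0, -0.002, 0.001], [-0.0, -0.419, -0.908]]
wrist_force: [0.7, 0.0, -2.7]
gripper_width: 0.318
gripper_force: 30.0
```

```bash
python3 - <<'E'
from p import *
import cv2
c=r.capture("wrist");d["w3"]=c;pickle.dump(d,open("d0.pkl","wb"))
cv2.imwrite("pics/w3.png",c["pixels"][:,:,::-1])
for n,q in(("forkhole",(-78,-55,64)),("pegR",(-38,-50,16)),("pegL",(-38,50,16)),("pivot",(78,-55,60)),("cornerDR",(-97.5,-115,0)),("cornerUR",(97.5,-115,0)),("locktip",(-16,-109,97)),("lockend+x",(-2,-79,109)),("lockend-x",(-30,-79,109))): print(n,proj(c,deck(*q)).round(0))
plan([(deck(-16,-15,85),dR([-1,0,0]))],nd=1)
E
```

```text
forkhole [432. 205.]
pegR [351. 201.]
pegL [349. 334.]
pivot [149. 205.]
cornerDR [439. 102.]
cornerUR [150. 103.]
locktip [318.  88.]
lockend+x [283. 164.]
lockend-x [353. 164.]
t 15.65 now [ 0.5689 -0.0977  0.1549] w 0.319 F [ 0.5 -1.  -4.2]
  [0.5, -0.5, -2.2] [0.006, -0.001, -0.003] -> [ 0.568 -0.098  0.157]
```

View pics/w3.png

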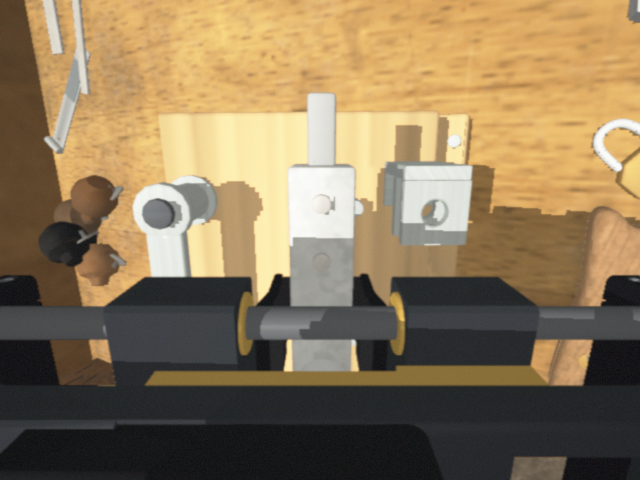

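In the wrist view the fork hole is at (434,210), the pivot bolt at (158,213), and the right peg top at (358,206). The deck corners are at (439,112) and (160,113). Everything sits a few px lower than the fixed cameras predicted, so I'll refit the deck in the wrist frame.

```bash
python3 - <<'E'
from p import *
m=lambda *a:np.array(a)/1e3
w=lambda *a:("w3",a)
ob=[(w(434,210),m(-78,-55,64)),(w(158,213),m(78,-55,60)),(w(358,206),m(-38,-50,16)),(w(439,112),m(-97.5,-115,0)),(w(160,113),m(97.5,-115,0))]
for zf in(0,1):
  P=lambda p,X:np.array([p[0],p[1],.0868+(p[3] if zf else 0)])+deckR(p[2])@X
  print(fit(ob,P,[.6187,-.083,0,0]))
E
```

```text
(array([ 0.61458559, -0.07848387,  0.02420836,  0.        ]), array([[ 3.8,  0.2],
       [-3.9,  1.8],
       [-2.6,  1.2],
       [ 2.3, -5.6],
       [-6.7, -0.7]]))
(array([ 0.61779779, -0.07786874,  0.01508987, -0.00696817]), array([[ 0.2,  0.5],
       [ 2.9, -0.3],
       [-3.1,  0.8],
       [ 0.1, -2.3],
       [-0.6,  0. ]]))
```

```bash
sed -i 's/^DO=.*/DO=np.array([.6178,-.0779,.0798]);DR=deckR(.012)/' p.py; python3 - <<'E'
from p import *
Q=dR([-1,0,0])
plan([(deck(-13.5,-16,50),Q),(deck(-13.5,-16,12),Q)],nd=1)
E
```

```text
t 15.65 now [ 0.5689 -0.0977  0.1549] w 0.319 F [ 0.5 -1.  -4.2]
  [-3.4, 0.5, 38.8] [0.006, -0.004, -0.009] -> [ 0.585 -0.094  0.119]
  [0.0, -0.0, 38.0] [-0.0, 0.0, 0.0] -> [ 0.601 -0.094  0.085]
```

Call:
servo_tool(commands=[[[0.9,-2,0,10,0.003,-0.002,-0.004],[0.9,-3,0.5,20,0.006,-0.004,-0.009],[0.9,-3.4,0.5,28,0.006,-0.004,-0.009],[0.9,-3.4,0.5,35,0.006,-0.004,-0.009],[0.9,-3.4,0.5,39,0.006,-0.004,-0.009]]])

```text
time_s: 16.15
tcp_pos: [0.5867, -0.0917, 0.1219]
ee_rot: [[0.016, -0.904, 0.428], [-1.0, -0.014, 0.007], [-0.0, -0.428, -0.904]]
wrist_force: [-0.2, -0.3, -3.3]
gripper_width: 0.318
gripper_force: 30.0
```

Call:
servo_tool(commands=[[[0.9,0,0,8,0,0,0],[0.9,0,0,16,0,0,0],[0.9,0,0,24,0,0,0],[0.9,0,0,30,0,0,0],[0.9,0,0,32,0,0,0]]])

```text
time_s: 16.65
tcp_pos: [0.6004, -0.0918, 0.0921]
ee_rot: [[0.016, -0.904, 0.427], [-1.0, -0.014, 0.007], [-0.0, -0.428, -0.904]]
wrist_force: [-0.3, -0.3, -3.8]
gripper_width: 0.32
gripper_force: 30.0
```

Call:
servo_tool(commands=[[[0.9,0,0,1,0,0,0],[0.9,0,0,2,0,0,0],[0.9,0,0,3,0,0,0],[0.9,0,0,4,0,0,0],[0.9,0,0,4,0,0,0]]])

```text
time_s: 17.15
tcp_pos: [0.6024, -0.0916, 0.0897]
ee_rot: [[0.016, -0.903, 0.429], [-1.0, -0.014, 0.007], [-0.001, -0.429, -0.903]]
wrist_force: [0.4, 0.2, -3.6]
gripper_width: 0.32
gripper_force: 30.0
```

Call:
servo_tool(commands=[[[0.9,0,1,1,0,0,0],[0.9,0,2,2,0,0,0],[0.9,0,3,3,0,0,0],[0.9,0,3,4,0,0,0],[0.9,0,3,5,0,0,0]]])

```text
time_s: 17.65
tcp_pos: [0.6024, -0.0923, 0.0852]
ee_rot: [[0.017, -0.904, 0.427], [-1.0, -0.014, 0.01], [-0.003, -0.427, -0.904]]
wrist_force: [-0.1, 0.3, -3.5]
gripper_width: 0.319
gripper_force: 30.0
```

Call:
servo_tool(commands=[[[0.9,0,0,1,0,0,0],[0.9,0,0,2,0,0,0],[0.9,0,0,3,0,0,0],[0.9,0,0,4,0,0,0],[0.9,0,0,4,0,0,0]]])

```text
time_s: 18.15
tcp_pos: [0.6043, -0.0926, 0.0822]
ee_rot: [[0.018, -0.905, 0.425], [-1.0, -0.014, 0.011], [-0.004, -0.425, -0.905]]
wrist_force: [-0.1, -0.3, -3.9]
gripper_width: 0.317
gripper_force: 30.0
```

```bash
python3 - <<'E'
from p import *
s=r.sense();print((DR.T@(s["tcp_pos"]-DO)*1e3).round(1),s["wrist_force"],(DR.T@s["ee_rot"]).round(3).tolist())
E
```

```text
[-11.3 -14.5   8. ] [-0.14605842 -0.34890825 -3.86867791] [[0.003, -1.0, 0.003], [-1.0, -0.003, 0.006], [-0.006, -0.003, -1.0]]
```

Call:
servo_tool(commands=[[[0.9,0,1,1,0,0,0],[0.9,0,1.5,2,0,0,0],[0.9,0,1.5,3,0,0,0],[0.9,0,1.5,3,0,0,0],[0.9,0,1.5,3,0,0,0]]])

```text
time_s: 18.65
tcp_pos: [0.6045, -0.093, 0.0798]
ee_rot: [[0.018, -0.905, 0.424], [-1.0, -0.014, 0.013], [-0.006, -0.424, -0.906]]
wrist_force: [-0.4, 0.1, -3.9]
gripper_width: 0.32
gripper_force: 30.0
```

Call:
servo_tool(commands=[[[0.9,0,0,1,0,0,0],[0.9,0,0,1,0,0,0],[0.9,0,0,2,0,0,0],[0.9,0,0,2,0,0,0],[0.9,0,0,2,0,0,0]]])

```text
time_s: 19.15
tcp_pos: [0.6055, -0.0932, 0.0783]
ee_rot: [[0.019, -0.906, 0.423], [-1.0, -0.014, 0.014], [-0.006, -0.424, -0.906]]
wrist_force: [0.1, -0.0, -3.8]
gripper_width: 0.32
gripper_force: 30.0
```

Call:
servo_tool(commands=[[[0.9,0,0,1,0,0,0],[0.9,0,0,1,0,0,0],[0.9,0,0,2,0,0,0],[0.9,0,0,2,0,0,0],[0.9,0,0,2,0,0,0]]])

```text
time_s: 19.65
tcp_pos: [0.6062, -0.0933, 0.0773]
ee_rot: [[0.019, -0.906, 0.423], [-1.0, -0.014, 0.014], [-0.007, -0.423, -0.906]]
wrist_force: [-4.8, 2.4, 3.9]
gripper_width: 0.319
gripper_force: 30.0
```

Contact with the deck felt at the expected height. I'll release, nudge the lock slightly downhill with the open fingers, and retreat.

Call:
servo_tool(commands=[[[0.6,0,0,-1,0,0,0],[0.6,0,0,-1,0,0,0],[0.6,0,0,-1,0,0,0],[0.6,0,0,-1,0,0,0],[0.6,0,0,-1,0,0,0]]])

```text
time_s: 20.15
tcp_pos: [0.6063, -0.0934, 0.0778]
ee_rot: [[0.019, -0.906, 0.423], [-1.0, -0.014, 0.014], [-0.007, -0.424, -0.906]]
wrist_force: [1.0, -0.7, 1.2]
gripper_width: 0.396
gripper_force: 0.0
```

Call:
servo_tool(commands=[[[0.6,0,1,0,0,0,0],[0.6,0,2,0,0,0,0],[0.6,0,3,0,0,0,0],[0.6,0,4,0,0,0,0],[0.6,0,4,0,0,0,0]]])

```text
time_s: 20.65
tcp_pos: [0.6026, -0.0937, 0.0766]
ee_rot: [[0.019, -0.906, 0.422], [-1.0, -0.014, 0.015], [-0.008, -0.422, -0.906]]
wrist_force: [0.8, 0.1, 0.5]
gripper_width: 0.4
gripper_force: 0.0
```

Call:
servo_tool(commands=[[[0.6,0,1,0,0,0,0],[0.6,0,2,0,0,0,0],[0.6,0,3,0,0,0,0],[0.6,0,3,0,0,0,0],[0.6,0,3,0,0,0,0]]])

```text
time_s: 21.15
tcp_pos: [0.6, -0.0941, 0.0758]
ee_rot: [[0.02, -0.907, 0.421], [-1.0, -0.014, 0.016], [-0.009, -0.421, -0.907]]
wrist_force: [-0.9, 0.5, 0.1]
gripper_width: 0.396
gripper_force: 0.0
```

Call:
servo_tool(commands=[[[0.6,0,-2,0,0,0,0],[0.6,0,-2,-10,0,0,0],[0.6,0,-2,-30,0,0,0],[0.6,0,-2,-60,0,0,0],[0.6,0,-2,-90,0,0,0]]])

```text
time_s: 21.65
tcp_pos: [0.5633, -0.0954, 0.1594]
ee_rot: [[0.02, -0.907, 0.42], [-1.0, -0.014, 0.017], [-0.01, -0.421, -0.907]]
wrist_force: [0.7, 0.6, 0.5]
gripper_width: 0.398
gripper_force: 0.0
```

```bash
python3 - <<'E'
from p import *
import cv2
c=r.capture("wrist");cv2.imwrite("pics/w4.png",c["pixels"][:,:,::-1])
print("pred: end corners",[proj(c,deck(x,-79,24)).round(0).tolist() for x in(-32,-4)],"tip",proj(c,deck(-18,-107,12)).round(0))
# bright zinc columns along row through the bolt-end half
g=c["pixels"].astype(int);
for y in (-70,-50,-30):
    v=int(proj(c,deck(-18,y,24))[1]);row=g[v];sat=row.max(1)-row.min(1);m=np.where((sat<35)&(row.mean(1)>90))[0];m=m[(m>250)&(m<400)];print(y,v,"lock cols",m.min() if len(m) else None,m.max() if len(m) else None,len(m),"pred",[round(proj(c,deck(x,y,24))[0]) for x in(-4,-32)])
for cc in (310,325,335):
    col=g[:,cc];sat=col.max(1)-col.min(1);m=np.where((sat<35)&(col.mean(1)>90))[0];print(cc,m[:3])
print(r.sense()["joints"].round(1))
plan([(deck(80,33,105),dR([-1,0,0])),(deck(80,33,60),dR([-1,0,0]))],step=.12,nd=1)
E
```

```text
pred: end corners [[343.0, 160.0], [301.0, 160.0]] tip [322. 117.]
-70 173 lock cols 298 399 62 pred [302, 343]
-50 203 lock cols 299 399 72 pred [302, 343]
-30 231 lock cols 299 399 48 pred [302, 342]
310 [159 160 161]
325 [115 116 117]
335 [159 160 161]
[  7.9   8.7 -33.1   6.1 -23.1 -11.9]
t 21.7 now [ 0.5645 -0.0954  0.1651] w 0.4 F [-1.   0.3  2.5]
  [-49.5, -92.6, -3.8] [-0.007, 0.012, 0.004] -> [ 0.646 -0.045  0.209]
  [-0.0, -0.0, 45.0] [0.0, 0.0, -0.0] -> [ 0.665 -0.044  0.168]
```

The lock edges in the wrist image match x≈-16, y≈-9 in the deck frame, which is in place. Next is the bar: I'll straddle its grip.

Call:
servo_tool(commands=[[[0.6,-12,-23,-4,0,0,0],[0.6,-25,-46,-4,0,0,0],[0.6,-38,-70,-4,-0.007,0.012,0.004],[0.6,-49.5,-92.5,-4,-0.007,0.012,0.004],[0.6,-49.5,-92.5,-4,-0.007,0.012,0.004]]])

```text
time_s: 22.2
tcp_pos: [0.6483, -0.0431, 0.2039]
ee_rot: [[0.014, -0.908, 0.419], [-1.0, -0.012, 0.006], [-0.0, -0.419, -0.908]]
wrist_force: [-0.1, -0.9, -0.5]
gripper_width: 0.402
gripper_force: 0.0
```

```bash
python3 - <<'E'
from p import *
c=r.capture("wrist");g=c["pixels"].astype(int)
import cv2;cv2.imwrite("pics/w5.png",c["pixels"][:,:,::-1])
q=1.593;print("eye?",proj(c,deck(78-156*np.cos(q),-55+156*np.sin(q),54)),"pivot",proj(c,deck(78,-55,60)),"knobtop",proj(c,deck(80,33,88)))
s=r.sense();print((DR.T@(s["tcp_pos"]-DO)*1e3).round(1))
# bar: columns at some rows between pivot and fingers
for y in(-30,-20,-10):
    v=int(proj(c,deck(78,y,54))[1]);row=g[v];sat=row.max(1)-row.min(1);m=np.where((sat<35)&(row.mean(1)>90))[0];m=m[(m>220)&(m<420)];print(y,v,m.min(),m.max(),len(m),"pred",[round(proj(c,deck(x,y,54))[0]) for x in(89,67)])
plan([(deck(80,33,60),dR([-1,0,0]))],nd=1)
E
```

```text
eye? [317.55714577 353.06499426] pivot [323.29142109 113.8473507 ] knobtop [319.75397784 278.6560474 ]
[77.8 33.6 98.9]
-30 159 303 339 37 pred [305, 341]
-20 176 303 339 37 pred [305, 341]
-10 192 303 338 36 pred [305, 341]
t 22.25 now [ 0.6461 -0.0439  0.2023] w 0.402 F [-0.2 -0.7 -0. ]
  [0.6, -2.5, 38.8] [0.007, 0.0, -0.0] -> [ 0.665 -0.044  0.168]
```

Call:
servo_tool(commands=[[[0.6,0,-1,10,0,0,0],[0.6,0,-2,20,0.007,0,0],[0.6,0.5,-2.5,30,0.007,0,0],[0.6,0.5,-2.5,36,0.007,0,0],[0.6,0.5,-2.5,39,0.007,0,0]]])

```text
time_s: 22.75
tcp_pos: [0.6632, -0.0456, 0.1655]
ee_rot: [[0.011, -0.908, 0.419], [-1.0, -0.01, 0.004], [0.001, -0.419, -0.908]]
wrist_force: [-0.5, 0.6, 0.1]
gripper_width: 0.403
gripper_force: 0.0
```

```bash
python3 - <<'E'
from p import *
s=r.sense();p,R=s["tcp_pos"],s["ee_rot"];print((DR.T@(p-DO)*1e3).round(1),s["wrist_force"].round(1))
q0=1.593
for i in range(4):
    for k in range(1,6):
        q=max(q0-.4*i-.08*k,0); 
        t=deck(78-88*np.cos(q),-55+88*np.sin(q),60);Q=dR([-np.sin(q),-np.cos(q),0])
        sh=(R.T@(t-p)*1e3).round(0);rv=Ro.from_matrix(R.T@Q).as_rotvec().round(2);print([.6]+sh.tolist()+rv.tolist())
    p,R=p+R@sh/1e3,R@Ro.from_rotvec(rv).as_matrix();print()
E
```

```text
[77.8 31.8 58.3] [-0.5  0.6  0.1]
[0.6, -1.0, 5.0, -2.0, 0.0, -0.0, -0.06]
[0.6, -0.0, 12.0, -2.0, 0.0, -0.0, -0.14]
[0.6, 1.0, 19.0, -2.0, 0.0, -0.0, -0.22]
[0.6, 3.0, 26.0, -2.0, 0.0, -0.0, -0.3]
[0.6, 5.0, 32.0, -2.0, 0.0, -0.0, -0.38]

[0.6, 0.0, 7.0, 0.0, 0.0, 0.0, -0.08]
[0.6, 1.0, 14.0, 1.0, 0.0, 0.0, -0.16]
[0.6, 2.0, 21.0, 1.0, 0.0, 0.0, -0.24]
[0.6, 4.0, 28.0, 1.0, 0.0, 0.0, -0.32]
[0.6, 7.0, 34.0, 1.0, 0.0, 0.0, -0.4]

[0.6, -0.0, 7.0, -0.0, 0.0, 0.0, -0.08]
[0.6, 1.0, 14.0, -0.0, 0.0, 0.0, -0.16]
[0.6, 2.0, 21.0, -0.0, 0.0, 0.0, -0.24]
[0.6, 4.0, 28.0, -0.0, 0.0, 0.0, -0.32]
[0.6, 7.0, 35.0, -0.0, 0.0, 0.0, -0.4]

[0.6, 0.0, 7.0, -0.0, 0.0, 0.0, -0.08]
[0.6, 1.0, 14.0, -0.0, 0.0, 0.0, -0.16]
[0.6, 2.0, 20.0, -0.0, 0.0, 0.0, -0.24]
[0.6, 4.0, 27.0, -0.0, 0.0, 0.0, -0.32]
[0.6, 6.0, 33.0, -0.0, 0.0, 0.0, -0.39]
```

Call:
servo_tool(commands=[[[0.6,-1,5,-2,0,0,-0.06],[0.6,0,12,-2,0,0,-0.14],[0.6,1,19,-2,0,0,-0.22],[0.6,3,26,-2,0,0,-0.3],[0.6,5,32,-2,0,0,-0.38]]])

```text
time_s: 23.25
tcp_pos: [0.6344, -0.0504, 0.1558]
ee_rot: [[0.35, -0.836, 0.423], [-0.923, -0.384, 0.005], [0.158, -0.392, -0.906]]
wrist_force: [1.6, 0.2, 0.5]
gripper_width: 0.402
gripper_force: 0.5
```

Call:
servo_tool(commands=[[[0.6,0,7,0,0,0,-0.08],[0.6,1,14,0,0,0,-0.16],[0.6,2,21,1,0,0,-0.24],[0.6,4,28,1,0,0,-0.32],[0.6,7,34,1,0,0,-0.4]]])

```text
time_s: 23.75
tcp_pos: [0.6087, -0.0696, 0.1428]
ee_rot: [[0.648, -0.634, 0.423], [-0.701, -0.713, 0.005], [0.298, -0.3, -0.906]]
wrist_force: [-0.7, 2.2, -0.5]
gripper_width: 0.401
gripper_force: 0.8
```

Call:
servo_tool(commands=[[[0.6,0,7,0,0,0,-0.08],[0.6,1,14,0,0,0,-0.16],[0.6,2,21,0,0,0,-0.24],[0.6,4,28,0,0,0,-0.32],[0.6,7,35,0,0,0,-0.4]]])

```text
time_s: 24.25
tcp_pos: [0.5909, -0.0996, 0.1343]
ee_rot: [[0.843, -0.332, 0.423], [-0.368, -0.93, 0.005], [0.391, -0.16, -0.906]]
wrist_force: [-0.3, 1.6, 0.6]
gripper_width: 0.404
gripper_force: 0.9
```

```bash
python3 - <<'E'
from p import *
s=r.sense();p,R=s["tcp_pos"],s["ee_rot"];print((DR.T@(p-DO)*1e3).round(1),s["wrist_force"].round(1),s["joints"].round(0))
for q in(.2,0): plan([(deck(78-88*np.cos(q),-55+88*np.sin(q),60),dR([-np.sin(q),-np.cos(q),0]))])
E
```

```text
[ -1.6 -21.3  60.9] [-0.3  1.6  0.6] [  7.  14. -33.   9. -19.  54.]
t 24.25 now [ 0.5909 -0.0996  0.1343] w 0.404 F [-0.3  1.6  0.6]
  [-0.0, 18.0, 1.0] [0.0, -0.0, -0.188] -> [ 0.585 -0.116  0.131]
t 24.25 now [ 0.5909 -0.0996  0.1343] w 0.404 F [-0.3  1.6  0.6]
  [5.0, 34.0, 1.0] [0.0, -0.0, -0.388] -> [ 0.584 -0.133  0.13 ]
```

Call:
servo_tool(commands=[[[0.6,0,7,0,0,0,-0.08],[0.6,1,14,1,0,0,-0.16],[0.6,2,21,1,0,0,-0.24],[0.6,4,28,1,0,0,-0.32],[0.6,5,34,1,0,0,-0.39]]])

```text
time_s: 24.75
tcp_pos: [0.585, -0.1331, 0.1304]
ee_rot: [[0.905, 0.014, 0.424], [0.013, -1.0, 0.005], [0.424, 0.001, -0.906]]
wrist_force: [0.2, 0.7, 1.4]
gripper_width: 0.401
gripper_force: 0.8
```

Call:
servo_tool(commands=[[[0.6,0,1,0,0,0,0],[0.6,0,2,0,0,0,0],[0.6,0,3,0,0,0,0],[0.6,0,4,0,0,0,0],[0.6,0,5,0,0,0,0]]])

```text
time_s: 25.25
tcp_pos: [0.5838, -0.1379, 0.1294]
ee_rot: [[0.907, 0.01, 0.421], [0.009, -1.0, 0.005], [0.421, -0.0, -0.907]]
wrist_force: [-0.5, 2.3, 0.9]
gripper_width: 0.405
gripper_force: 0.8
```

Call:
servo_tool(commands=[[[0.6,0,1,0,0,0,0],[0.6,0,1,0,0,0,0],[0.6,0,2,0,0,0,0],[0.6,0,2,0,0,0,0],[0.6,0,2,0,0,0,0]]])

```text
time_s: 25.75
tcp_pos: [0.5836, -0.1401, 0.1292]
ee_rot: [[0.907, 0.01, 0.421], [0.009, -1.0, 0.004], [0.421, -0.0, -0.907]]
wrist_force: [0.6, 1.3, 0.5]
gripper_width: 0.402
gripper_force: 0.5
```

Call:
servo_tool(commands=[[[0.6,0,1,0,0,0,0],[0.6,0,1,0,0,0,0],[0.6,0,2,0,0,0,0],[0.6,0,2,0,0,0,0],[0.6,0,2,0,0,0,0]]])

```text
time_s: 26.25
tcp_pos: [0.5835, -0.1418, 0.1291]
ee_rot: [[0.907, 0.011, 0.42], [0.009, -1.0, 0.005], [0.42, -0.0, -0.907]]
wrist_force: [-2.1, 4.2, 1.1]
gripper_width: 0.394
gripper_force: 2.0
```

Call:
servo_tool(commands=[[[0.6,0,1,0,0,0,0],[0.6,0,1,0,0,0,0],[0.6,0,2,0,0,0,0],[0.6,0,2,0,0,0,0],[0.6,0,2,0,0,0,0]]])

```text
time_s: 26.75
tcp_pos: [0.5835, -0.1421, 0.129]
ee_rot: [[0.907, 0.012, 0.42], [0.01, -1.0, 0.006], [0.42, -0.002, -0.907]]
wrist_force: [-2.6, 12.9, 2.3]
gripper_width: 0.399
gripper_force: 6.6
```

The bar stopped at home: pushing force rose to 13 N and the position is as predicted. I'll back off, retract and go to the slim pin.

Call:
servo_tool(commands=[[[0.6,0,-4,0,0,0,0],[0.6,0,-9,0,0,0,0],[0.6,0,-9,-15,0,0,0],[0.6,0,-9,-40,0,0,0],[0.5,0,-9,-80,0,0,0]]])

```text
time_s: 27.25
tcp_pos: [0.5488, -0.1358, 0.2001]
ee_rot: [[0.909, 0.01, 0.416], [0.009, -1.0, 0.004], [0.416, 0.0, -0.909]]
wrist_force: [2.4, -0.7, 0.3]
gripper_width: 0.436
gripper_force: 0.0
```

```bash
python3 - <<'E'
from p import *
a=np.array
plan([(a([.50,-.28,.27]),yawR(220)),(a([.539,-.4215,.15]),yawR(171))],nd=0)
E
```

```text
t 27.25 now [ 0.5488 -0.1358  0.2001] w 0.436 F [ 2.4 -0.7  0.3]
  [-8.0, 72.0, -42.0] [-0.095, -0.201, 0.434] -> [ 0.525 -0.208  0.235]
  [16.0, 74.0, -36.0] [-0.094, -0.2, 0.434] -> [ 0.5  -0.28  0.27]
  [67.0, 31.0, 60.0] [-0.0, -0.0, 0.428] -> [ 0.52  -0.351  0.21 ]
  [73.0, 0.0, 60.0] [-0.0, -0.0, 0.428] -> [ 0.539 -0.422  0.15 ]
```

Call:
servo_tool(commands=[[[0.5,-2,14,-8,-0.02,-0.04,0.09],[0.5,-4,29,-17,-0.04,-0.08,0.18],[0.5,-5,43,-25,-0.06,-0.12,0.26],[0.5,-7,58,-34,-0.08,-0.16,0.35],[0.5,-8,72,-42,-0.095,-0.2,0.434]]])

```text
time_s: 27.75
tcp_pos: [0.5254, -0.2086, 0.2371]
ee_rot: [[0.881, -0.42, 0.218], [-0.421, -0.906, -0.047], [0.217, -0.05, -0.975]]
wrist_force: [0.4, -0.2, -0.1]
gripper_width: 0.501
gripper_force: 0.0
```

Call:
servo_tool(commands=[[[0.5,3,15,-7,-0.02,-0.04,0.09],[0.5,6,30,-14,-0.04,-0.08,0.18],[0.5,10,44,-21,-0.06,-0.12,0.26],[0.5,13,59,-29,-0.08,-0.16,0.35],[0.5,16,74,-36,-0.095,-0.2,0.434]]])

```text
time_s: 28.25
tcp_pos: [0.501, -0.2809, 0.2718]
ee_rot: [[0.64, -0.768, 0.004], [-0.768, -0.64, -0.001], [0.004, -0.003, -1.0]]
wrist_force: [1.4, 1.0, -0.0]
gripper_width: 0.502
gripper_force: 0.0
```

Call:
servo_tool(commands=[[[0.5,13,6,12,0,0,0.09],[0.5,27,12,24,0,0,0.18],[0.5,40,19,36,0,0,0.26],[0.5,54,25,48,0,0,0.35],[0.5,67,31,60,0,0,0.428]]])

```text
time_s: 28.75
tcp_pos: [0.5209, -0.3524, 0.2108]
ee_rot: [[0.263, -0.965, 0.005], [-0.965, -0.263, -0.002], [0.003, -0.005, -1.0]]
wrist_force: [0.1, 0.4, -0.5]
gripper_width: 0.497
gripper_force: 0.0
```

Call:
servo_tool(commands=[[[0.5,15,0,12,0,0,0.09],[0.5,30,0,24,0,0,0.18],[0.5,44,0,36,0,0,0.26],[0.5,60,0,48,0,0,0.35],[0.5,73,0,60,0,0,0.428]]])

```text
time_s: 29.25
tcp_pos: [0.5407, -0.4229, 0.1509]
ee_rot: [[-0.161, -0.987, 0.005], [-0.987, 0.161, -0.002], [0.001, -0.006, -1.0]]
wrist_force: [0.0, 0.2, 0.4]
gripper_width: 0.499
gripper_force: 0.0
```

```bash
python3 - <<'E'
from p import *
import cv2
c=r.capture("wrist");cv2.imwrite("pics/w6.png",c["pixels"][:,:,::-1])
im=c["pixels"];hsv=cv2.cvtColor(im,cv2.COLOR_RGB2HSV)
m=((hsv[:,:,1]<50)&(hsv[:,:,2]>90)).astype('uint8');m[300:]=0
n,l,st,ce=cv2.connectedComponentsWithStats(m)
for i in range(1,n):
    if st[i,4]>60: print(st[i].tolist(),ce[i].round(1))
P=[.539,-.4215]
for nm,q in(("top",(*P,.092)),("mid",(*P,.078)),("collar",(*P,.064)),("stout",(.552,-.342,.092))): print(nm,proj(c,q).round(0))
s=r.sense();print(s["tcp_pos"],s["ee_rot"].round(3).tolist(),s["joints"].round(0))
b=im[::8,::10].mean(2).astype(int)
E
```

```text
[633, 26, 7, 14, 80] [636.5  33.1]
[0, 193, 62, 54, 2049] [ 29.1 220. ]
[292, 194, 11, 8, 71] [297.  197.3]
[310, 195, 18, 12, 132] [320.2 198.8]
[339, 195, 12, 11, 120] [344.5 200.2]
[307, 224, 34, 40, 1061] [323.7 243.2]
top [324. 257.]
mid [324. 252.]
collar [324. 246.]
stout [324. 361.]
[ 0.53994188 -0.42366737  0.14796238] [[-0.164, -0.986, 0.002], [-0.986, 0.164, 0.0], [-0.001, -0.002, -1.0]] [-25.  31.   5.  -0. -64.  15.]
```

```bash
python3 - <<'E'
import cv2
im=cv2.imread("pics/w6.png");h=cv2.cvtColor(im,cv2.COLOR_BGR2HSV)
for v in range(216,292,3):
    s=h[v,296:352:2]
    print(v,''.join('#' if (a[1]<50 and a[2]>150) else '+' if (a[1]<50 and a[2]>90) else '.' if a[1]<60 and a[2]>40 else 'k' if a[2]<=40 else '-' for a in s),h[v,324,2])
E
```

```text
216 ---------------------------- 221
219 ---------------------------- 223
222 ---------------------------- 220
225 ----------.#######---------- 192
228 ---------###########-------- 175
231 -------####+++++++###------- 118
234 ------.##+++++++++++##------ 127
237 ------##++++####+++++##----- 174
240 ------#+++#########++#.----- 196
243 ------#+############+#.----- 194
246 -------+#############+------ 193
249 -------###############------ 187
252 -------###############------ 190
255 --------#############------- 188
258 --------############-------- 191
261 ----------#########--------- 187
264 ---------------------------- 181
267 ---------------------------- 226
270 ---------------------------- 226
273 ---------------------------- 225
276 ---------------------------- 224
279 ---------------------------- 225
282 ---------------------------- 225
285 ---------------------------- 225
288 ---------------------------- 226
291 ---------------------------- 226
```

The knob top disc is centred at (325,250), which puts the pin at (0.538,-0.426) and agrees with the side camera. I'll descend and grasp.

Call:
servo_tool(commands=[[[0.5,2.5,1,20,0,0,0],[0.5,2.5,1,45,0,0,0],[0.5,2.5,1,65,0,0,0],[0.5,2.5,1,80,0,0,0],[0.5,2.5,1,86,0,0,0]]])

```text
time_s: 29.8
tcp_pos: [0.5391, -0.4236, 0.064]
ee_rot: [[-0.156, -0.988, 0.003], [-0.988, 0.156, 0.0], [-0.001, -0.003, -1.0]]
wrist_force: [-0.2, -0.3, 0.1]
gripper_width: 0.498
gripper_force: 0.0
```

Call:
servo_tool(commands=[[[0.5,0,0,1,0,0,0],[0.9,0,0,1,0,0,0],[0.9,0,0,1,0,0,0],[0.9,0,0,1,0,0,0],[0.9,0,0,1,0,0,0]]])

```text
time_s: 30.3
tcp_pos: [0.5402, -0.424, 0.0656]
ee_rot: [[-0.156, -0.988, 0.007], [-0.988, 0.156, -0.001], [0.0, -0.007, -1.0]]
wrist_force: [-0.9, 1.2, 3.5]
gripper_width: 0.22
gripper_force: 19.8
```

Call:
servo_tool(commands=[[[0.9,0,0,0,0,0,0],[0.9,0,0,0,0,0,0],[0.9,0,0,0,0,0,0],[0.9,0,0,0,0,0,0],[0.9,0,0,0,0,0,0]]])

```text
time_s: 30.8
tcp_pos: [0.5401, -0.424, 0.0655]
ee_rot: [[-0.156, -0.988, 0.006], [-0.988, 0.156, -0.001], [0.0, -0.006, -1.0]]
wrist_force: [-0.3, 1.2, 4.8]
gripper_width: 0.222
gripper_force: 30.0
```

Call:
servo_tool(commands=[[[0.9,0,0,-8,0,0,0],[0.9,0,0,-25,0,0,0],[0.9,0,0,-50,0,0,0],[0.9,0,0,-80,0,0,0],[0.9,0,0,-110,0,0,0]]])

```text
time_s: 31.3
tcp_pos: [0.5392, -0.4236, 0.175]
ee_rot: [[-0.157, -0.988, 0.005], [-0.988, 0.157, 0.0], [-0.001, -0.005, -1.0]]
wrist_force: [0.6, -0.6, -1.5]
gripper_width: 0.222
gripper_force: 30.0
```

```bash
python3 - <<'E'
from p import *
Q=dR([-1,0,0]);print(r.sense()["gripper_force"])
plan([(np.array([.50,-.28,.25]),Q),(deck(-78,-53,150),Q)],ang=.3,nd=0)
E
```

```text
29.997487664222717
t 31.3 now [ 0.5392 -0.4236  0.175 ] w 0.222 F [ 0.6 -0.6 -1.5]
  [-68.0, 30.0, -38.0] [0.215, -0.018, -0.083] -> [ 0.52  -0.352  0.213]
  [-70.0, 17.0, -41.0] [0.215, -0.018, -0.084] -> [ 0.5  -0.28  0.25]
  [-148.0, 40.0, 55.0] [0.0, -0.0, 0.001] -> [ 0.485 -0.133  0.183]
```

Call:
servo_tool(commands=[[[0.9,-13,6,-8,0.04,0,-0.02],[0.9,-27,12,-15,0.09,-0.01,-0.03],[0.9,-41,18,-23,0.13,-0.01,-0.05],[0.9,-55,24,-31,0.17,-0.015,-0.067],[0.9,-68,30,-38,0.215,-0.018,-0.083]]])

```text
time_s: 31.8
tcp_pos: [0.5201, -0.3512, 0.2126]
ee_rot: [[-0.072, -0.973, 0.221], [-0.997, 0.072, -0.007], [-0.009, -0.221, -0.975]]
wrist_force: [0.1, 0.3, -0.6]
gripper_width: 0.22
gripper_force: 30.0
```

Call:
servo_tool(commands=[[[0.9,-14,3,-8,0.04,0,-0.02],[0.9,-28,7,-16,0.09,-0.01,-0.03],[0.9,-42,10,-24,0.13,-0.01,-0.05],[0.9,-56,14,-33,0.17,-0.015,-0.067],[0.9,-70,17,-41,0.215,-0.018,-0.084]]])

```text
time_s: 32.3
tcp_pos: [0.4993, -0.2798, 0.2495]
ee_rot: [[0.013, -0.905, 0.425], [-1.0, -0.012, 0.004], [0.001, -0.425, -0.905]]
wrist_force: [-0.3, -0.2, -0.8]
gripper_width: 0.222
gripper_force: 30.0
```

Call:
servo_tool(commands=[[[0.9,-30,8,11,0,0,0],[0.9,-60,16,22,0,0,0],[0.9,-95,26,35,0,0,0],[0.9,-125,34,46,0,0,0],[0.9,-148,40,55,0,0,0]]])

```text
time_s: 32.8
tcp_pos: [0.4838, -0.1313, 0.1815]
ee_rot: [[0.013, -0.906, 0.422], [-1.0, -0.012, 0.005], [0.001, -0.422, -0.906]]
wrist_force: [0.0, 0.9, -1.1]
gripper_width: 0.218
gripper_force: 30.0
```

```bash
python3 - <<'E'
from p import *
import cv2
c=r.capture("wrist");d["w7"]=c;pickle.dump(d,open("d0.pkl","wb"))
im=c["pixels"][:,:,::-1];cv2.imwrite("pics/w7f.png",im)
cv2.imwrite("pics/w7.png",cv2.resize(im[150:350,190:450],(780,600),interpolation=cv2.INTER_CUBIC))
s=r.sense();T,R=s["tcp_pos"],s["ee_rot"]
print("deck TCP",(DR.T@(T-DO)*1e3).round(1),(DR.T@R).round(3).tolist())
print("hole",proj(c,deck(-78,-55,64)).round(1),"pivot",proj(c,deck(78,-55,60)).round(0))
for z in(5.5,41.5,51.5): print("pin pt ahead",z,proj(c,T+R@np.array([.002,0,z/1e3])).round(1))
E
```

```text
deck TCP [-81.9 -50.4 147.8] [[0.003, -1.0, -0.005], [-1.0, -0.003, 0.0], [-0.001, 0.005, -1.0]]
hole [318.  241.2] pivot [113. 240.]
pin pt ahead 5.5 [324.2 283.3]
pin pt ahead 41.5 [323.9 262.3]
pin pt ahead 51.5 [323.8 257.6]
```

View pics/w7.png

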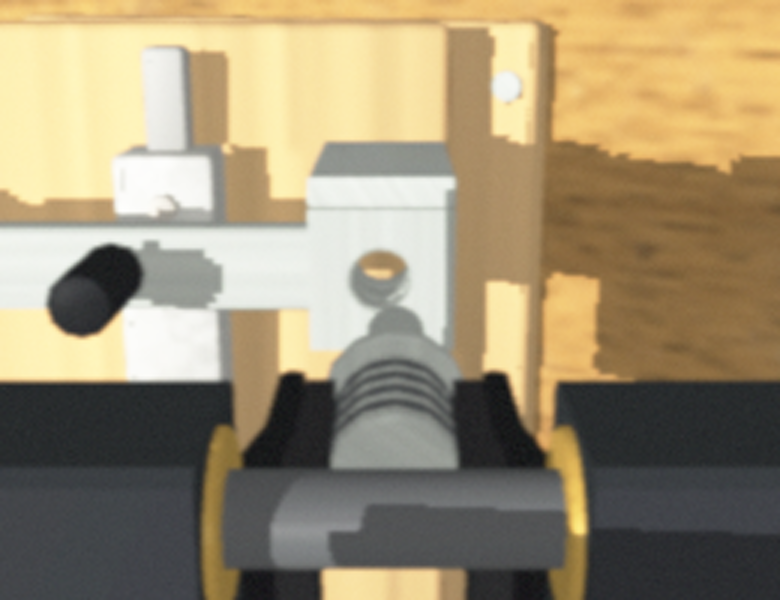

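The view shows the bar home in the fork with the fork hole at crop (380,277), i.e. pixel (316.7,242.3). The pin shank tip is at crop column 397 and the lock lies in place. The model agrees within about 1 px, so I'll align and descend.

Call:
servo_tool(commands=[[[0.9,1,-2,5,0,0,0],[0.9,2,-4,10,0,0,0],[0.9,2,-4,15,0,0,0],[0.9,2,-4,20,0,0,0],[0.9,2,-4,20,0,0,0]]])

```text
time_s: 33.35
tcp_pos: [0.4969, -0.1354, 0.1651]
ee_rot: [[0.011, -0.907, 0.422], [-1.0, -0.011, 0.003], [0.001, -0.422, -0.907]]
wrist_force: [-0.7, 0.8, -0.8]
gripper_width: 0.22
gripper_force: 30.0
```

```bash
cat > q.py <<'E'
from p import *
s=r.sense();T,R=s["tcp_pos"],s["ee_rot"]
print(s["time_s"],"deck TCP",(DR.T@(T-DO)*1e3).round(1),"axis",(DR.T@R)[:,2].round(3),"F deck",(DR.T@s["wrist_force"]).round(1),s["gripper_width"])
plan([(deck(-78.1,-52.2,75),dR([-1,0,0]))],nd=1)
E
python3 - <<'E'
import cv2,q
from q import *
c=r.capture("wrist");im=c["pixels"][:,:,::-1];cv2.imwrite("pics/w8.png",im)
print("hole",proj(c,deck(-77.1,-54.2,64)).round(1),"tip",proj(c,T+R@np.array([.002,-.001,.0515])).round(1))
g=im.astype(int).mean(2).astype(int)
for v in range(210,276,3): print(v,' '.join('%3d'%x for x in g[v,296:346:2]))
E
```

```text
33.35 deck TCP [-74.1 -56.1 128.7] axis [-0.001 -0.002 -1.   ] F deck [-1.   0.8 -0.4] 0.21970152044012867
t 33.35 now [ 0.4969 -0.1354  0.1651] w 0.22 F [-0.7  0.8 -0.8]
  [-4.0, 3.9, 53.7] [0.001, -0.002, -0.0] -> [ 0.516 -0.131  0.115]
hole [323.5 255.9] tip [317.8 256.1]
210 216 215 207 152 146 145 144 144 146 145 146 146 145 147 145 145 143 143 143 142 141 141 141 141 143
213 216 215 184 146 145 146 145 145 144 145 145 144 146 144 145 146 144 143 144 144 141 142 139 137 138
216 216 208 156 145 146 145 146 145 148 145 147 146 146 147 145 146 146 143 140 137 137 135 138 138 136
219 216 191 156 155 154 154 154 159 159 158 157 157 150 147 142 141 142 140 140 140 138 139 138 137 137
222 222 238 239 240 240 239 239 239 241 242 239 239 208 161 160 154 159 162 158 158 158 158 161 155 158
225 214 237 237 240 241 241 239 239 239 242 242 238 208 158 159 158 154 156 160 159 158 156 156 159 154
228 169 237 236 236 239 240 241 239 238 239 241 242 207 157 157 159 157 153 155 160 159 156 155 155 156
231 155 213 220 218 219 222 222 221 221 222 220 221 184 148 150 147 150 148 146 147 147 147 146 
[... 763 characters left out ...]
 233 229 194 139 135 134 136 135 134 138 135 143 168 140 144 149 149 146 147
258 233 235 233 232 232 232 233 228 182 133 134 135 136 136 136 136 136 143 142 136 144 149 151 149 148
261 235 235 234 232 231 233 230 221 173 139 144 151 155 150 147 146 143 137 134 141 147 150 148 147 149
264 232 234 233 232 229 208 155 154 157 158 158 155 154 154 156 158 161 157 151 142 144 149 150 147 148
267 209 227 234 226 172 148 155 158 157 156 155 155 151 149 153 155 161 157 153 155 152 145 145 147 148
270 217 230 213 157 154 151 156 155 138 122 103  87  88  87  88  94 121 135 147 154 155 156 152 146 149
273 217 225 172 154 155 150 133  99 108 121 122 123 117 116 119 118 114 105  93 126 154 155 158 151 150
```

Call:
servo_tool(commands=[[[0.9,-2,2,0,0,0,0],[0.9,-4,4,0,0,0,0],[0.9,-4,4,0,0,0,0],[0.9,-4,4,0,0,0,0],[0.9,-4,4,0,0,0,0]]])

```text
time_s: 33.9
tcp_pos: [0.4934, -0.1307, 0.1646]
ee_rot: [[0.013, -0.906, 0.424], [-1.0, -0.012, 0.004], [0.002, -0.424, -0.906]]
wrist_force: [-0.1, 1.1, -1.6]
gripper_width: 0.22
gripper_force: 30.0
```

```bash
python3 q.py
```

```text
33.9 deck TCP [-77.4 -51.3 129.7] axis [ 0.001 -0.001 -1.   ] F deck [-0.7  1.1 -1.4] 0.21986687169023944
t 33.9 now [ 0.4934 -0.1307  0.1646] w 0.22 F [-0.1  1.1 -1.6]
  [0.9, 0.7, 54.7] [-0.001, -0.001, 0.001] -> [ 0.516 -0.131  0.115]
```

Call:
servo_tool(commands=[[[0.9,1,0.7,4,0,0,0],[0.9,1,0.7,8,0,0,0],[0.9,1,0.7,11,0,0,0],[0.9,1,0.7,13,0,0,0],[0.9,1,0.7,15,0,0,0]]])

```text
time_s: 34.4
tcp_pos: [0.4992, -0.1317, 0.1502]
ee_rot: [[0.013, -0.906, 0.423], [-1.0, -0.012, 0.004], [0.002, -0.423, -0.906]]
wrist_force: [-0.2, -0.4, -0.8]
gripper_width: 0.218
gripper_force: 30.0
```

Call:
servo_tool(commands=[[[0.9,0,0,1,0,0,0],[0.9,0,0,2,0,0,0],[0.9,0,0,3,0,0,0],[0.9,0,0,4,0,0,0],[0.9,0,0,4,0,0,0]]])

```text
time_s: 34.9
tcp_pos: [0.5013, -0.1316, 0.1472]
ee_rot: [[0.013, -0.905, 0.424], [-1.0, -0.012, 0.004], [0.002, -0.424, -0.906]]
wrist_force: [1.2, 0.4, 0.1]
gripper_width: 0.218
gripper_force: 30.0
```

```bash
python3 q.py
```

```text
34.9 deck TCP [-77.7 -52.3 110.6] axis [ 0.002 -0.001 -1.   ] F deck [ 1.1  0.4 -0.4] 0.2182697831164242
t 34.9 now [ 0.5013 -0.1316  0.1472] w 0.218 F [1.2 0.4 0.1]
  [-0.2, 0.5, 35.6] [-0.002, -0.001, 0.001] -> [ 0.516 -0.131  0.115]
```

Call:
servo_tool(commands=[[[0.9,0,0.4,1,0,0,0],[0.9,0,0.4,2,0,0,0],[0.9,0,0.4,3,0,0,0],[0.9,0,0.4,4,0,0,0],[0.9,0,0.4,5,0,0,0]]])

```text
time_s: 35.4
tcp_pos: [0.5033, -0.1316, 0.1427]
ee_rot: [[0.013, -0.905, 0.425], [-1.0, -0.012, 0.004], [0.002, -0.425, -0.905]]
wrist_force: [2.0, -0.0, 1.8]
gripper_width: 0.218
gripper_force: 30.0
```

Call:
servo_tool(commands=[[[0.9,0,0,1,0,0,0],[0.9,0,0,2,0,0,0],[0.9,0,0,3,0,0,0],[0.9,0,0,4,0,0,0],[0.9,0,0,5,0,0,0]]])

```text
time_s: 35.9
tcp_pos: [0.5052, -0.1316, 0.138]
ee_rot: [[0.013, -0.905, 0.425], [-1.0, -0.012, 0.004], [0.002, -0.425, -0.905]]
wrist_force: [2.6, -0.5, 3.9]
gripper_width: 0.218
gripper_force: 30.0
```

```bash
python3 q.py
```

```text
35.9 deck TCP [-78.  -52.4 100.6] axis [ 0.002 -0.001 -1.   ] F deck [ 4.  -0.5  2.5] 0.21813394410829656
t 35.9 now [ 0.5052 -0.1316  0.138 ] w 0.218 F [ 2.6 -0.5  3.9]
  [-0.2, 0.2, 25.6] [-0.002, -0.001, 0.001] -> [ 0.516 -0.131  0.115]
```

Call:
servo_tool(commands=[[[0.9,0,-1,0,0,0,0],[0.9,0,-1.5,1,0,0,0],[0.9,0,-1.5,2,0,0,0],[0.9,0,-1.5,3,0,0,0],[0.9,0,-1.5,4,0,0,0]]])

```text
time_s: 36.4
tcp_pos: [0.5073, -0.1317, 0.1343]
ee_rot: [[0.012, -0.906, 0.422], [-1.0, -0.012, 0.004], [0.002, -0.422, -0.906]]
wrist_force: [1.7, -0.8, 2.1]
gripper_width: 0.219
gripper_force: 30.0
```

```bash
python3 q.py
```

```text
36.4 deck TCP [-77.7 -52.5  96.3] axis [-0.    -0.001 -1.   ] F deck [ 2.4 -0.8  1.2] 0.2191145975998967
t 36.4 now [ 0.5073 -0.1317  0.1343] w 0.219 F [ 1.7 -0.8  2.1]
  [-0.3, 0.4, 21.3] [0.0, -0.001, 0.001] -> [ 0.516 -0.131  0.115]
```

Call:
servo_tool(commands=[[[0.9,0,-0.7,1,0,0,0],[0.9,0,-0.7,2,0,0,0],[0.9,0,-0.7,3,0,0,0],[0.9,0,-0.7,4,0,0,0],[0.9,0,-0.7,5,0,0,0]]])

```text
time_s: 36.9
tcp_pos: [0.5097, -0.1317, 0.1298]
ee_rot: [[0.012, -0.907, 0.422], [-1.0, -0.012, 0.004], [0.002, -0.422, -0.907]]
wrist_force: [1.3, 0.2, 0.8]
gripper_width: 0.223
gripper_force: 30.0
```

Call:
servo_tool(commands=[[[0.9,0,0,1,0,0,0],[0.9,0,0,2,0,0,0],[0.9,0,0,3,0,0,0],[0.9,0,0,4,0,0,0],[0.9,0,0,4,0,0,0]]])

```text
time_s: 37.4
tcp_pos: [0.5116, -0.1317, 0.1263]
ee_rot: [[0.012, -0.906, 0.422], [-1.0, -0.012, 0.004], [0.002, -0.422, -0.907]]
wrist_force: [-0.5, 0.4, -1.5]
gripper_width: 0.218
gripper_force: 30.0
```

```bash
python3 q.py
```

```text
37.4 deck TCP [-77.1 -52.5  87.3] axis [-0.001 -0.001 -1.   ] F deck [-1.1  0.4 -1.1] 0.21796958617457615
t 37.4 now [ 0.5116 -0.1317  0.1263] w 0.218 F [-0.5  0.4 -1.5]
  [-0.3, 1.0, 12.3] [0.001, -0.001, 0.001] -> [ 0.516 -0.131  0.115]
```

Call:
servo_tool(commands=[[[0.9,0,0,1,0,0,0],[0.9,0,0,2,0,0,0],[0.9,0,0,3,0,0,0],[0.9,0,0,4,0,0,0],[0.9,0,0,5,0,0,0]]])

```text
time_s: 37.9
tcp_pos: [0.5142, -0.1316, 0.1222]
ee_rot: [[0.013, -0.906, 0.423], [-1.0, -0.012, 0.004], [0.002, -0.423, -0.906]]
wrist_force: [0.1, -0.8, -0.8]
gripper_width: 0.217
gripper_force: 30.0
```

Call:
servo_tool(commands=[[[0.9,0,0,1,0,0,0],[0.9,0,0,2,0,0,0],[0.9,0,0,3,0,0,0],[0.9,0,0,4,0,0,0],[0.9,0,0,5,0,0,0]]])

```text
time_s: 38.4
tcp_pos: [0.5164, -0.1316, 0.1176]
ee_rot: [[0.013, -0.906, 0.423], [-1.0, -0.012, 0.004], [0.002, -0.423, -0.906]]
wrist_force: [0.3, -0.3, -0.5]
gripper_width: 0.215
gripper_force: 30.0
```

Call:
servo_tool(commands=[[[0.9,0,0,0.5,0,0,0],[0.9,0,0,1,0,0,0],[0.9,0,0,1.5,0,0,0],[0.9,0,0,2,0,0,0],[0.9,0,0,2,0,0,0]]])

```text
time_s: 38.9
tcp_pos: [0.5172, -0.1316, 0.1159]
ee_rot: [[0.013, -0.906, 0.423], [-1.0, -0.012, 0.004], [0.002, -0.423, -0.906]]
wrist_force: [0.7, 0.4, -1.1]
gripper_width: 0.217
gripper_force: 30.0
```

```bash
python3 q.py
```

```text
38.9 deck TCP [-76.5 -52.4  75.5] axis [ 0.001 -0.001 -1.   ] F deck [ 0.2  0.4 -1.3] 0.21729420822451886
t 38.9 now [ 0.5172 -0.1316  0.1159] w 0.217 F [ 0.7  0.4 -1.1]
  [-0.3, 1.6, 0.5] [-0.001, -0.001, 0.001] -> [ 0.516 -0.131  0.115]
```

Call:
servo_tool(commands=[[[0.9,0,0.3,0.5,0,0,0],[0.9,0,0.3,1,0,0,0],[0.9,0,0.3,1.5,0,0,0],[0.9,0,0.3,2,0,0,0],[0.9,0,0.3,2,0,0,0]]])

```text
time_s: 39.4
tcp_pos: [0.5173, -0.1317, 0.1157]
ee_rot: [[0.013, -0.905, 0.425], [-1.0, -0.012, 0.004], [0.002, -0.425, -0.905]]
wrist_force: [-11.2, 2.9, 16.2]
gripper_width: 0.219
gripper_force: 30.0
```

Call:
servo_tool(commands=[[[0.9,0,0.3,0.5,0,0,0],[0.9,0,0.3,1,0,0,0],[0.9,0,0.3,1.5,0,0,0],[0.9,0,0.3,2,0,0,0],[0.9,0,0.3,2,0,0,0]]])

```text
time_s: 39.9
tcp_pos: [0.5175, -0.1317, 0.1156]
ee_rot: [[0.013, -0.905, 0.426], [-1.0, -0.012, 0.003], [0.002, -0.426, -0.905]]
wrist_force: [-22.5, 6.0, 31.9]
gripper_width: 0.219
gripper_force: 30.1
```

```bash
python3 q.py
```

```text
39.9 deck TCP [-76.4 -52.6  75.1] axis [ 0.004 -0.002 -1.   ] F deck [-6.9  6.3 38.4] 0.21882249888625852
t 39.9 now [ 0.5175 -0.1317  0.1156] w 0.219 F [-22.5   6.   31.9]
  [-0.4, 1.7, 0.1] [-0.004, -0.002, 0.001] -> [ 0.516 -0.131  0.115]
```

The pin hit a firm stop at the predicted seating depth. I'll relieve, release and retreat.

Call:
servo_tool(commands=[[[0.9,0,0,-2,0,0,0],[0.9,0,0,-3.5,0,0,0],[0.55,0,0,-3.5,0,0,0],[0.55,0,0,-3.5,0,0,0],[0.55,0,0,-3.5,0,0,0]]])

```text
time_s: 40.4
tcp_pos: [0.517, -0.1315, 0.1148]
ee_rot: [[0.013, -0.906, 0.423], [-1.0, -0.012, 0.004], [0.002, -0.423, -0.906]]
wrist_force: [-0.5, -0.2, 0.1]
gripper_width: 0.397
gripper_force: 0.0
```

Call:
servo_tool(commands=[[[0.5,0,0,0,0,0,0],[0.5,0,0,0,0,0,0],[0.5,0,0,-10,0,0,0],[0.5,0,0,-30,0,0,0],[0.5,0,0,-60,0,0,0]]])

```text
time_s: 40.9
tcp_pos: [0.4903, -0.1318, 0.1692]
ee_rot: [[0.013, -0.907, 0.42], [-1.0, -0.012, 0.004], [0.002, -0.42, -0.907]]
wrist_force: [0.3, 0.6, -0.5]
gripper_width: 0.501
gripper_force: 0.0
```

Call:
servo_tool(commands=[[[0.5,0,0,-15,0,0,0],[0.5,0,0,-30,0,0,0],[0.5,0,0,-40,0,0,0],[0.5,0,0,-40,0,0,0],[0.5,0,0,-40,0,0,0]]])

```text
time_s: 41.4
tcp_pos: [0.4743, -0.1319, 0.2057]
ee_rot: [[0.012, -0.906, 0.423], [-1.0, -0.012, 0.004], [0.001, -0.423, -0.906]]
wrist_force: [-0.1, 1.1, -0.6]
gripper_width: 0.5
gripper_force: 0.0
```

```bash
python3 - <<'E'
from q import *
import cv2
c=r.capture("wrist");im=c["pixels"][:,:,::-1];cv2.imwrite("pics/w9.png",im)
for z,n in((64,"mouth"),(68,"collar top"),(96,"knob top")): print(n,proj(c,deck(-77.1,-54.2,z)).round(1))
print("bar edges pred at x=-40",[proj(c,deck(-40,y,54)).round(0).tolist() for y in(-66,-44)],"lock end",[proj(c,deck(x,-79,24)).round(0).tolist() for x in(-32,-4)])
h=cv2.cvtColor(im,cv2.COLOR_BGR2HSV)
u,v=proj(c,deck(-77.1,-54.2,80)).astype(int)
g=im.mean(2).astype(int)
for y in range(v-33,v+36,4): print(y,' '.join('%3d'%x for x in g[y,u-75:u+39:4]))
print(u-75)
E
```

```text
41.4 deck TCP [-77.4 -52.3 175. ] axis [ 0.001 -0.001 -1.   ] F deck [-0.3  1.1 -0.5] 0.4997814423701426
t 41.4 now [ 0.4743 -0.1319  0.2057] w 0.5 F [-0.1  1.1 -0.6]
  [-0.2, 0.7, 100.0] [-0.001, -0.001, 0.001] -> [ 0.516 -0.131  0.115]
mouth [319.3 234.7]
collar top [319.3 235.9]
knob top [319.1 245.1]
bar edges pred at x=-40 [[275.0, 218.0], [276.0, 243.0]] lock end [[270.0, 198.0], [240.0, 198.0]]
206 252 251 250 246 246 242 145 143 138 140 175 224 221 216 240 239 239 241 239 240 239 239 238 237 234 135 134 138 140
210 250 250 230 247 247 244 152 143 139 139 165 224 221 221 234 240 238 238 237 238 237 239 236 237 232 136 134 137 138
214 250 248 230 176 199 233 148 143 139 139 147 152 149 159 226 226 225 228 227 229 227 227 225 224 226 135 135 134 139
218 150 150 145 149 152 151 140 142 141 140 144 146 145 161 231 231 230 233 231 234 232 231 230 230 230 134 135 138 137
222 237 236 236 236 236 237 236 236 235 235 234 235 233 234 231 231 230 230 215 226 196 173 230 229 229 134 132 136 138
226 169 151 165 178 208 225 235 234 235 234 234 234 235 235 232 231 227 236 227 173 177 154 174
[... 768 characters left out ...]
 244 220 141 136 133 144 205 222 218 233 231 224 231 234 235 234 229 204 228 226 130 128 211 216
258 249 247 247 246 242 234 220 137 137 134 144 203 220 214 212 215 217 213 196 225 195 204 210 202 140 128 128 211 216
262 250 248 247 245 239 236 228 138 135 133 143 204 223 215 211 214 216 214 211 206 203 209 208 201 138 132 125 210 217
266 250 249 244 241 239 240 230 138 136 133 142 203 223 216 211 213 215 213 211 206 203 209 209 199 138 133 126 210 215
270 251 249 248 244 241 238 234 136 135 132 142 202 222 215 211 213 215 213 211 205 203 208 208 198 138 140 128 210 216
274 250 251 249 243 114 101 231 137 135 132 140 202 221 216 211 214 214 214 211 206 201 209 207 199 139 139 131 210 214
244
```

The seated knob's disc shows at (319,246) against a prediction of (319,245), and the bar edges match home. I'm handing in.

```bash
python3 -c "
from station import r
print(r.finish_job())"
```

```text
the job is handed in; nothing more can be done
None
```

I handed the job in at about 41 s, without seeing the verdict: the lock lies flat on the deck above the pegs, the bar is home in the fork, and the slim pin went through to a firm stop at seating depth and was released.

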